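# Knock wax blocks out of a mould and put them away in a drawer

### The job

First pull the drawer of the small green cabinet right out to its stop, then take the blue mould from its rack by the handle, turn it face down over the knock-out frame and rap it on the frame's two rails until every wax block in it has dropped out; do not pick blocks out of the mould with the fingers. Stand the empty mould upright back in its rack, lay all the blocks inside the drawer and push the drawer fully shut. Leave the other things on the bench where they are.

Things in the scene. Friction and masses are not known exactly. Their poses are not given: they have to be found in the camera images.
- cab_drawer0 (a joint): how far the drawer is out, m: 0 shut, 0.166 at its stop; slides with about 1 N of friction and stays where it is left
- cab_drawer0_handle (a point): middle of the drawer's steel bar handle: a level bar about 10 mm thick and 120 mm long across the drawer, its centre 35 mm in front of the drawer face, 52 mm above the bench and 38 mm below the cabinet's top
- cab: green cabinet 240 x 240 x 90 mm high, fixed to the bench; origin under its centre; its one drawer (light wood front) pulls out along the cabinet's own -x
- drawer_floor (a point): point on the middle line of the drawer's inner floor, 37 mm behind the inner face of its front (moves with the drawer), 22 mm above the bench, axes as the cabinet's. Inside: x from -37 to +157 mm, y -99 to +99 mm, walls 46 mm over the floor. At the stop it is uncovered up to x = +120 mm, where the cabinet's 90 mm high body begins; only what lies lower than 45 mm goes in
- mould: blue mould tray, 0.40 kg empty. Frame as it stands in its rack on its long edge: x along its 258 mm length, z up its 58 mm width, y through its 48 mm thickness (-24 to +24), open face towards its own -y, closed back +y; origin under the middle of the lower edge. Three pockets centred at x = -74, 0, +74, z = 29 mm. May be put back either way round
- mould_mouth (a point): middle of the mould's open rim face, axes as the mould's. Solid 24 mm wide ends of the rim are for rapping. In each 61 x 41 x 42 mm pocket two sprung rubber nubs hold the block with about twice its weight: turning the tray over calmly does not free it; a sharp rap (0.2 m/s or more) does, at times only after several
- mould_grip (a point): centre of the mould's black handle, 26 (x) by 24 (y) mm, standing 46 mm over the middle of the upper edge; 84 mm from the origin along z. Held across the 26 mm with the gripper leaning 45 degrees over the closed back (fingers down and towards the open side), a quarter turn about the mould's x puts the open face down, gripper leaning 45 degrees the other way
- rack: fixed wooden rack for the mould, base 220 x 110 mm, 10 mm thick, origin under its centre; on it two walls along its x, 10 mm thick and rising 30 mm over the base, leave a slot 56 mm wide (rack y -28 to +28 mm); the mould stands in it with its lower edge 10 mm above the bench, its ends reaching beyond the walls
- frame: fixed knock-out frame: grey felt base 270 x 180 mm, 8 mm thick, origin under its centre; on it two dark wooden rails along its y at x = -119 and +119 mm, each 24 mm wide, 180 mm long, top 44 mm above the bench (36 mm above the felt); 214 mm free between them. The mould's ends land on the rails, the blocks fall between them on the felt
- block1: amber wax block, 60 mm (x) by 28 mm (y) by 40 mm (z), 66 g; origin at the centre of its z = 0 face, so its middle is at z = +20 mm of its own frame; at the start in one of the mould's pockets with its axes parallel to the mould's, its outer y face 14 mm inside the rim; may be absent
- block2: amber wax block, 60 mm (x) by 28 mm (y) by 40 mm (z), 66 g; origin at the centre of its z = 0 face, so its middle is at z = +20 mm of its own frame; at the start in one of the mould's pockets with its axes parallel to the mould's, its outer y face 14 mm inside the rim; may be absent
- block3: amber wax block, 60 mm (x) by 28 mm (y) by 40 mm (z), 66 g; origin at the centre of its z = 0 face, so its middle is at z = +20 mm of its own frame; at the start in one of the mould's pockets with its axes parallel to the mould's, its outer y face 14 mm inside the rim; may be absent
- glue: yellow glue bottle, 60 mm across, 150 mm tall; bystander, not to be moved
- tape: blue roll of tape lying flat, 90 mm across, 45 mm high; bystander, not to be moved
- paintcan: paint can, 100 mm across, 120 mm tall; bystander, not to be moved
- jar: glass jar, 70 mm across, 90 mm tall; bystander, not to be moved
- brush: brush lying on the bench, 200 mm long; bystander, not to be moved
- sander: orange sanding block, 110 x 65 x 40 mm; bystander, not to be moved

How it is judged:
On the way, in this order (a step that is already met when the one before it is completed fails the run):
1. the drawer has been pulled out to its stop (within 10 mm) (value of joint cab_drawer0 above 0.156 m), for 0.2 s.
2. the mould, open face down (within 25 degrees), has been rapped on the knock-out frame (more than 5 N) (angle between mould's own y axis and vertical below 0.44 rad and height (world z) of mould above 0.04 m and contact force between mould and frame above 5 N).
At the end, for the whole second after the job is handed in: all blocks lie inside the drawer and the drawer is shut (within 10 mm); the mould stands upright (within 7 degrees) in the rack's slot, on the rack's base, its middle within 50 mm of the rack's middle along the slot; everything is at rest (x of block1 in the frame of drawer_floor between -0.04 and 0.16 m and y of block1 in the frame of drawer_floor between -0.105 and 0.105 m and z of block1 in the frame of drawer_floor between -0.01 and 0.055 m and x of block2 in the frame of drawer_floor between -0.04 and 0.16 m and y of block2 in the frame of drawer_floor between -0.105 and 0.105 m and z of block2 in the frame of drawer_floor between -0.01 and 0.055 m and x of block3 in the frame of drawer_floor between -0.04 and 0.16 m and y of block3 in the frame of drawer_floor between -0.105 and 0.105 m and z of block3 in the frame of drawer_floor between -0.01 and 0.055 m and linear speed of each of block1, block2, block3, mould below 0.03 m/s and value of joint cab_drawer0 below 0.01 m and x of mould in the frame of rack between -0.05 and 0.05 m and y of mould in the frame of rack between -0.012 and 0.012 m and z of mould in the frame of rack between 0.005 and 0.016 m and angle between mould's own z axis and vertical below 0.12 rad); the robot touches nothing.
It fails at once if one of the other things on the bench moved more than 40 mm (distance of any of glue, tape, paintcan, jar, brush, sander from where it was at the start of the episode above 0.04 m).
It fails at once if a block was taken with the fingers while it sat in the mould's pocket (contact force between the fingers and block1 above 2 N and y of block1 in the frame of mould between -0.012 and 0.02 m and z of block1 in the frame of mould between 0 and 0.03 m and x of block1 in the frame of mould between -0.12 and 0.12 m).
It fails at once if a block was taken with the fingers while it sat in the mould's pocket (contact force between the fingers and block2 above 2 N and y of block2 in the frame of mould between -0.012 and 0.02 m and z of block2 in the frame of mould between 0 and 0.03 m and x of block2 in the frame of mould between -0.12 and 0.12 m).
It fails at once if a block was taken with the fingers while it sat in the mould's pocket (contact force between the fingers and block3 above 2 N and y of block3 in the frame of mould between -0.012 and 0.02 m and z of block3 in the frame of mould between 0 and 0.03 m and x of block3 in the frame of mould between -0.12 and 0.12 m).
Of block1, block2, block3 only 2 to 3 are there at a start; the rules pass over those that are not, and their reading is None.
At some moment in a run one of block1, block2, block3 may be knocked a few centimetres aside while the robot is not near it.
It also fails if it takes over 200 s, if anything falls off the work surface, if the arm or the gripper's body presses on something with over 40 N, if the wrist force passes 120 N, or if a joint passes its speed limit or range.

### The arm

A 6-joint arm with a two-finger parallel gripper is mounted at the origin on the work surface. World frame = base frame: x ahead of the robot, y to its left, z up, the work surface at z = 0. Lengths are in m, angles in rad, forces in N, time in s.
With the tool pointing down it reaches from about 0.275 to 0.875 m from the base axis. Payload 12.5 kg.
Tool frame: the origin (TCP) lies at the very end of the fingers, on their centre line; the grasp point (between the pads) lies tcp_to_grasp behind it (tcp_to_grasp is the distance from the TCP to the grasp point, in m); z points along the fingers, y is the line along which they close (so a half turn about z gives the same grasp; the last joint's range is limited). The gripper opens to 85 mm and grips with 20 to 120 N. Pads are 22 mm wide; open, the fingers measure 114 mm over their backs; the gripper's body (76 mm by 85 mm) begins 54 mm behind the grasp point. The pads swing forward as they close: fully open they stand 13 mm farther back than shut.
Start: joints at [-1.343, 0.351, 1.652, -0, 1.139, -0.085], TCP at [0.169, -0.523, 0.231] pointing down, gripper open.
Joint ranges: [-2.75, 2.75], [-0.79, 2.1], [0.01, 2.65], [-1.57, 4.71], [0.07, 3.14], [-2.87, 2.87]. Speed limits (rad/s): [2.22, 2.22, 2.79, 3.14, 3.14, 3.14].

### API

Orientations are given as a rotation vector (axis times angle).
In Python, from plant import state, get_image, finish_job, tcp_to_grasp gives the robot as it stands.
- The arm moves only by the shell command python3 -m creep 'ROWS'. ROWS is JSON, a list of rows, each an object of numbers: "fingers": the gripper's target within -1 to 1 (fully open at 1, half-way at 0, shut at -1); "x", "y", "z": the shift along the tool's x, y, z normalised to -1 to 1, where 1 is 20 mm; "roll": the turn about the tool's z normalised to -1 to 1, where 1 is 8 degrees. In form: [{"fingers": .., "x": .., "y": .., "z": .., "roll": ..}, ...]. A call has 1 to 5 rows; each row shifts and turns the commanded pose from where the row before left it, along the tool's axes as they then stand; what a row does not reach is not made up. A row lasts 1/10 s, in which the tool goes at most 50 mm and 8.59 degrees, less where a joint would pass 70% of its speed; a pose out of reach is approached as far as the arm can. A call with a number of a shift or a turn outside -1 to 1 is refused whole. A call with a gripper value outside its range is refused whole. The fingers move at their own pace and stop on an object; the grip force is fixed at half the most. Time passes only in rows, so rows that do not move let the fingers close. It gives the time, the measured TCP pose, the force, the opening and the grip force at its end, in the units of the state.
- state(): the state, without advancing time (a new reading comes with each control period).
- get_image(name): name is "side" or "top"; returns a dict with "color" (480x640x3 uint8, blue, green, red), "range_z" (480x640 float32, m along the optical axis (not along the pixel's ray), 0 where there is no reading), "vfov" (degrees; the focal length in pixels is half the picture's height over the tangent of half this angle, whatever the lens; pixels are square), "cx", "cy" (the principal point, pixels), "distortion" ([k1, k2, p1, p2, k3] as OpenCV has them; the pictures are not rectified), "camera_from_world" (4x4, takes a point from world to camera coordinates). Camera axes: x right, y down, z forward; pixel columns grow to the right and rows downward; lengths in m; the calibration is good to about 2 mm. A picture is of the moment at which its call begins.
- finish_job(): hands the job in; it is judged then, once.
The state is a dict: "time": time; "joint_pos": joint angles; "joint_velocities": joint speeds; "joint_efforts": joint torques, N m; "ee_pos": TCP position; "orientation": TCP orientation; "contact_force": force on the tool from outside, world axes, zero at the start; "moment": the same for the moment, N m; "width": finger opening in m; "grip_force": force on a finger pad.
Only numpy, scipy, OpenCV 4.12 (cv2) and the standard library are available. Lean on these libraries where they do the work, as an engineer would, in place of code of your own. Each camera call takes 0.05 s, during which the arm holds its last target. There are 200 camera calls.

## Working session

There is one attempt and no reset: what is moved stays moved. The work goes in short steps, Python scripts to look and compute and a shell command to move; the robot and the scene stay as the last step left them, time stands still between calls to the robot, and variables do not carry over. Pictures are saved under pics/ and viewed, at most 17 in all, crops included, and the job is handed in when it is done.

```bash
ls; mkdir -p pics
cat > h.py <<'E'
import numpy as np, cv2
from plant import state, get_image, finish_job, tcp_to_grasp
from scipy.spatial.transform import Rotation as R
class V:
    def __init__(s,name):
        d=get_image(name); s.c=d["color"]; s.r=d["range_z"]; s.d=np.array(d["distortion"],float)
        f=240/np.tan(np.radians(d["vfov"])/2); s.K=np.array([[f,0,d["cx"]],[0,f,d["cy"]],[0,0,1]]); s.T=np.array(d["camera_from_world"]); s.W=np.linalg.inv(s.T)
    def save(s,n): cv2.imwrite("pics/"+n,s.c)
    def rays(s,uv):
        p=cv2.undistortPoints(np.array(uv,float).reshape(-1,1,2),s.K,s.d).reshape(-1,2)
        return np.c_[p,np.ones(len(p))]
    def plane(s,uv,z):
        o=s.W[:3,3]; d=s.rays(uv)@s.W[:3,:3].T
        return o+d*((z-o[2])/d[:,2])[:,None]
    def cloud(s):
        v,u=np.mgrid[0:480,0:640]; q=s.rays(np.c_[u.ravel(),v.ravel()])*s.r.ravel()[:,None]
        w=q@s.W[:3,:3].T+s.W[:3,3]; w[s.r.ravel()==0]=np.nan
        return w.reshape(480,640,3)
def st():
    s=state(); print("t %.1f"%s["time"],"ee",np.round(s["ee_pos"],4),"R",np.round(R.from_rotvec(s["orientation"]).as_matrix(),2).tolist(),"F",np.round(s["contact_force"],1),"w %.3f g %.1f"%(s["width"],s["grip_force"]))
E
python3 - <<'E'
from h import *
for n in("top","side"):
    v=V(n); v.save(n+"0.png"); print(n,v.W[:3,3])
st(); print(tcp_to_grasp)
E
```

```text
pics
top [ 0.3692663  -0.06362928  1.52345187]
side [ 0.45879171 -1.08172893  0.8058037 ]
t 0.1 ee [ 0.1692 -0.523   0.2308] R [[0.95, 0.31, -0.0], [0.31, -0.95, 0.0], [0.0, -0.0, -1.0]] F [ 0.  -0.2  0.4] w 0.085 g 0.0
0.0187
```

View pics/top0.png

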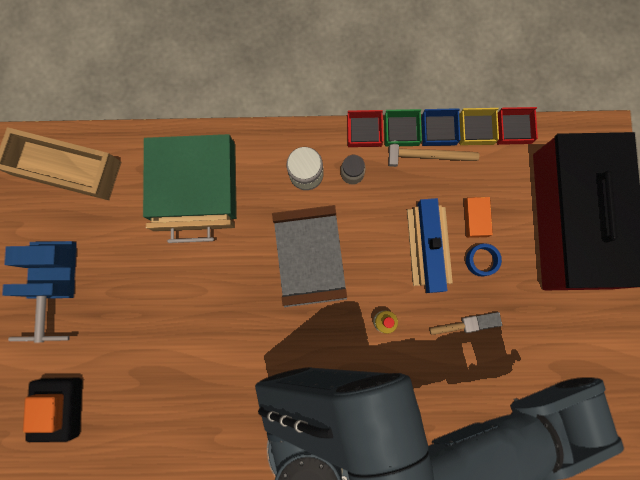

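View pics/side0.png

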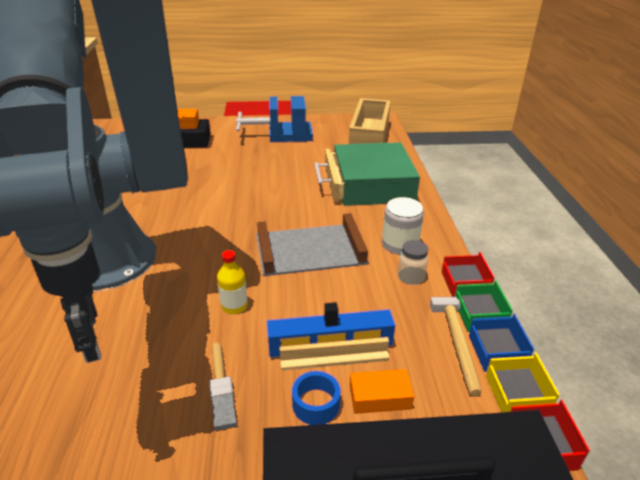

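The top view shows the cabinet at (190,180) with its handle at (190,239), the frame at (310,255), and the mould in its rack at (432,245). The glue is at (386,321), the tape at (484,259), the sander at (479,217) and the brush at (465,325). The side view shows three amber blocks through the open face, which points to world −y.

Run:
```python
from h import *
v=V("top"); C=v.cloud(); X,Y,Z=C[...,0],C[...,1],C[...,2]
hsv=cv2.cvtColor(v.c,cv2.COLOR_BGR2HSV); H,S,B=hsv[...,0],hsv[...,1],hsv[...,2]
U,Vv=np.meshgrid(np.arange(640),np.arange(480))
def rect(m,n,z=None,box=None):
    if box: m=m&(U>box[0])&(U<box[2])&(Vv>box[1])&(Vv<box[3])
    m=m&np.isfinite(X)
    p=C[m]; zz=np.median(p[:,2])
    cs=max(cv2.findContours(m.astype(np.uint8),0,1)[0],key=cv2.contourArea).reshape(-1,2)
    q=v.plane(cs,zz if z is None else z)[:,:2].astype(np.float32)
    (c,s,a)=cv2.minAreaRect(q); print(n,"zmed %.3f"%zz,"c",np.round(c,4),"size",np.round(s,4),"ang %.2f"%a)
rect((H>50)&(H<85)&(S>80)&(abs(Z-.09)<.012),"cab",.09,(130,120,250,235))
rect((B<0.9*255)&(S<60)&(Z>.035)&(Z<.075),"handle",.057,(160,224,220,250))
rect((abs(Z-.008)<.006)&(S<70),"felt",.008,(265,200,355,310))
for b,n in(((265,195,345,225),"railA"),((270,280,355,310),"railB")):
    rect((abs(Z-.044)<.008),n,.044,b)
rect((H>100)&(H<125)&(S>120)&(abs(Z-.068)<.012),"mould",.068,(405,190,460,300))
rect((Z>.095)&(B<80),"grip",.114,(420,230,450,260))
rect((abs(Z-.04)<.008)&(H<30)&(S>40),"rackwalls",.04,(400,195,460,295))
rect((Z>.02),"sander",.04,(462,192,497,240)); rect((Z>.02)&(H>100)&(H<125),"tape",.045,(462,240,505,280))
rect((Z>.05),"glue",.15,(370,305,402,340)); rect((Z>.008),"brush",.01,(425,308,505,340))
for u,w in((304,160),(353,160)): print(u,np.round(C[w,u],3))
for r in (205,222,240,260,280): print(r,[round(float(z),3) for z in Z[r,404:460:2]])
```

```text
cab zmed 0.090 c [0.7489 0.3365] size [0.2257 0.2403] ang 1.59
handle zmed 0.055 c [0.5886 0.3328] size [0.0393 0.1254] ang 1.49
felt zmed 0.008 c [0.5302 0.005 ] size [0.212  0.1792] ang 6.30
railA zmed 0.044 c [0.6457 0.0176] size [0.0263 0.1798] ang 6.30
railB zmed 0.044 c [ 0.4105 -0.0089] size [0.024  0.1796] ang 6.41
mould zmed 0.068 c [ 0.5474 -0.3374] size [0.2561 0.0496] ang 3.49
grip zmed 0.113 c [ 0.5473 -0.3376] size [0.0267 0.0241] ang 89.09
rackwalls zmed 0.040 c [ 0.5499 -0.3045] size [0.2179 0.012 ] ang 2.73
sander zmed 0.039 c [ 0.629  -0.4746] size [0.1121 0.0702] ang 0.46
tape zmed 0.043 c [ 0.5065 -0.4818] size [0.094  0.0863] ang 89.14
glue zmed 0.105 c [ 0.3412 -0.1941] size [0.0585 0.0552] ang 89.17
brush zmed 0.018 c [ 0.3279 -0.4294] size [0.0424 0.2013] ang 9.35
304 [0.778 0.011 0.12 ]
353 [ 0.785 -0.123  0.087]
205 [-0.0, -0.001, 0.0, -0.002, 0.004, -0.0, 0.001, 0.024, 0.053, 0.066, 0.071, 0.068, 0.072, 0.068, 0.063, 0.069, 0.067, 0.067, 0.033, 0.004, -0.001, -0.0, 0.001, 0.0, -0.003, -0.002, -0.004, -0.005]
222 [0.003, 0.004, 0.009, 0.002, 0.014, 0.012, 0.046, 0.042, 0.026, 0.062, 0.065, 0.068, 0.068, 0.066, 0.066, 0.071, 0.067, 0.063, 0.032, 0.042, 0.013, 0.01, 0.005, 0.001, -0.003, 0.001, -0.002, -0.004]
240 [-0.001, -0.001, -0.005, 0.01, 0.015, 0.01, 0.019, 0.042, 0.039, 0.029, 0.065, 0.069, 0.065, 0.09, 0.114, 0.111, 0.119, 0.12, 0.109, 0.033, 0.037, 0.011, 0.013, -0.004, -0.001, 0.007, -0.006, 0.002]
260 [0.002, -0.002, 0.004, -0.004, 0.013, 0.007, 0.01, 0.027, 0.036, 0.036, 0.036, 0.065, 0.061, 0.066, 0.069, 0.068, 0.067, 0.073, 0.071, 0.064, 0.034, 0.039, 0.012, 0.005, -0.002, -0.002, -0.002, -0.0]
280 [0.002, -0.001, -0.001, -0.003, 0.005, 0.017, 0.008, 0.008, 0.028, 0.039, 0.043, 0.029, 0.071, 0.065, 0.066, 0.071, 0.071, 0.066, 0.078, 0.067, 0.069, 0.042, 0.042, 0.011, -0.001, 0.005, 0.003, -0.005]
```

```bash
python3 -m creep '[{"roll":-0.92,"fingers":-0.4},{"roll":-0.92},{"roll":-0.92},{"roll":-0.92},{"roll":-0.92}]'; python3 -m creep '[{"roll":-0.92,"fingers":-0.4},{"roll":-0.92},{"roll":-0.92},{"roll":-0.92},{"roll":-0.92}]'; python3 -c "from h import *;st()"
```

```text
t 0.1 ee [ 0.1692 -0.5231  0.2309] R [[0.95, 0.31, -0.0], [0.31, -0.95, 0.0], [0.0, -0.0, -1.0]] F [0.2 0.3 0.6] w 0.086 g 0.0invalid input
invalid input
```

```bash
python3 -m creep '[{"fingers":-0.4,"x":0,"y":0,"z":0,"roll":-0.92},{"fingers":-0.4,"x":0,"y":0,"z":0,"roll":-0.92},{"fingers":-0.4,"x":0,"y":0,"z":0,"roll":-0.92},{"fingers":-0.4,"x":0,"y":0,"z":0,"roll":-0.92},{"fingers":-0.4,"x":0,"y":0,"z":0,"roll":-0.92}]';  python3 -c "from h import *;st()"
```

```text
time: 0.65
ee_pos: [0.1692, -0.5232, 0.2311]
orientation: [-2.786, -1.451, -0.0]
contact_force: [-0.3, 0.2, -0.0]
width: 0.0259
grip_force: 0.0
t 0.7 ee [ 0.1692 -0.5232  0.2311] R [[0.57, 0.82, -0.0], [0.82, -0.57, 0.0], [0.0, -0.0, -1.0]] F [-0.3  0.2 -0. ] w 0.026 g 0.0
```

```bash
python3 -m creep '[{"fingers":-0.4,"x":0,"y":0,"z":0,"roll":-0.91},{"fingers":-0.4,"x":0,"y":0,"z":0,"roll":-0.91},{"fingers":-0.4,"x":0,"y":0,"z":0,"roll":-0.91},{"fingers":-0.4,"x":0,"y":0,"z":0,"roll":-0.91},{"fingers":-0.4,"x":0,"y":0,"z":0,"roll":-0.91}]' | head -1
python3 -m creep '[{"fingers":-0.4,"x":1,"y":0.5,"z":0,"roll":0},{"fingers":-0.4,"x":1,"y":0.5,"z":0,"roll":0},{"fingers":-0.4,"x":1,"y":0.5,"z":0,"roll":0},{"fingers":-0.4,"x":1,"y":0.5,"z":0,"roll":0},{"fingers":-0.4,"x":1,"y":0.5,"z":0,"roll":0}]' | head -1
python3 -m creep '[{"fingers":-0.4,"x":1,"y":0.5,"z":0,"roll":0},{"fingers":-0.4,"x":1,"y":0.5,"z":0,"roll":0},{"fingers":-0.4,"x":1,"y":0.5,"z":0,"roll":0},{"fingers":-0.4,"x":1,"y":0.5,"z":0,"roll":0},{"fingers":-0.4,"x":1,"y":0.5,"z":0,"roll":0}]' | head -2
python3 -m creep '[{"fingers":-0.4,"x":1,"y":0.5,"z":0,"roll":0},{"fingers":-0.4,"x":1,"y":0.5,"z":0,"roll":0},{"fingers":-0.4,"x":1,"y":0.5,"z":0,"roll":0},{"fingers":-0.4,"x":1,"y":0.5,"z":0,"roll":0},{"fingers":-0.4,"x":1,"y":0.5,"z":0,"roll":0}]' | head -2
python3 -m creep '[{"fingers":-0.4,"x":1,"y":0.5,"z":0,"roll":0},{"fingers":-0.4,"x":1,"y":0.5,"z":0,"roll":0},{"fingers":-0.4,"x":1,"y":0.5,"z":0,"roll":0},{"fingers":-0.4,"x":1,"y":0.5,"z":0,"roll":0},{"fingers":-0.4,"x":1,"y":0.5,"z":0,"roll":0}]' | head -2
python3 -m creep '[{"fingers":-0.4,"x":1,"y":0.5,"z":0,"roll":0},{"fingers":-0.4,"x":1,"y":0.5,"z":0,"roll":0},{"fingers":-0.4,"x":1,"y":0.5,"z":0,"roll":0},{"fingers":-0.4,"x":1,"y":0.5,"z":0,"roll":0},{"fingers":-0.4,"x":1,"y":0.5,"z":0,"roll":0}]' | head -2
python3 -m creep '[{"fingers":-0.4,"x":1,"y":0.5,"z":0,"roll":0},{"fingers":-0.4,"x":1,"y":0.5,"z":0,"roll":0},{"fingers":-0.4,"x":1,"y":0.5,"z":0,"roll":0},{"fingers":-0.4,"x":1,"y":0.5,"z":0,"roll":0},{"fingers":-0.4,"x":1,"y":0.5,"z":0,"roll":0}]' | head -2
python3 -m creep '[{"fingers":-0.4,"x":1,"y":0.5,"z":0,"roll":0},{"fingers":-0.4,"x":1,"y":0.5,"z":0,"roll":0},{"fingers":-0.4,"x":1,"y":0.5,"z":0,"roll":0},{"fingers":-0.4,"x":1,"y":0.5,"z":0,"roll":0},{"fingers":-0.4,"x":1,"y":0.5,"z":0,"roll":0}]' | head -2
python3 -c "from h import *;st()"
```

```text
time: 1.15
time: 1.65
time: 2.15
ee_pos: [0.2656, -0.3204, 0.2312]
time: 2.65
ee_pos: [0.3136, -0.2195, 0.2312]
time: 3.15
ee_pos: [0.3616, -0.1185, 0.2312]
time: 3.65
ee_pos: [0.4096, -0.0176, 0.2312]
time: 4.15
ee_pos: [0.4576, 0.0834, 0.2312]
time: 4.65
ee_pos: [0.5057, 0.1843, 0.2311]
t 4.7 ee [0.5057 0.1843 0.2311] R [[-0.02, 1.0, -0.0], [1.0, 0.02, -0.0], [-0.0, -0.0, -1.0]] F [-0.4  0.1 -0.6] w 0.025 g 0.0
```

```bash
python3 -m creep '[{"fingers":-0.4,"x":0.92,"y":0.445,"z":0,"roll":0},{"fingers":-0.4,"x":0.92,"y":0.445,"z":0,"roll":0},{"fingers":-0.4,"x":0.92,"y":0.445,"z":0,"roll":0},{"fingers":-0.4,"x":0.92,"y":0.445,"z":0,"roll":0},{"fingers":-0.4,"x":0.92,"y":0.445,"z":0,"roll":0}]' | head -1
python3 -m creep '[{"fingers":-0.4,"x":0.92,"y":0.445,"z":0,"roll":0},{"fingers":-0.4,"x":0.92,"y":0.445,"z":0,"roll":0},{"fingers":-0.4,"x":0.92,"y":0.445,"z":0,"roll":0},{"fingers":-0.4,"x":0,"y":0,"z":1,"roll":0},{"fingers":-0.4,"x":0,"y":0,"z":1,"roll":0}]' | head -2
python3 -m creep '[{"fingers":-0.4,"x":0,"y":0,"z":1,"roll":0},{"fingers":-0.4,"x":0,"y":0,"z":1,"roll":0},{"fingers":-0.4,"x":0,"y":0,"z":1,"roll":0},{"fingers":-0.4,"x":0,"y":0,"z":1,"roll":0},{"fingers":-0.4,"x":0,"y":0,"z":0,"roll":0}]'
python3 - <<'E'
from h import *
v=V("side"); cv2.imwrite("pics/s1.png",cv2.resize(v.c[100:260,240:440],(800,640))[:600])
E
```

```text
time: 5.15
time: 5.65
ee_pos: [0.5739, 0.3325, 0.1906]
time: 6.15
ee_pos: [0.5723, 0.3313, 0.1083]
orientation: [-2.198, -2.242, 0.008]
contact_force: [-0.6, 0.5, 0.4]
width: 0.0257
grip_force: 0.0
```

View pics/s1.png

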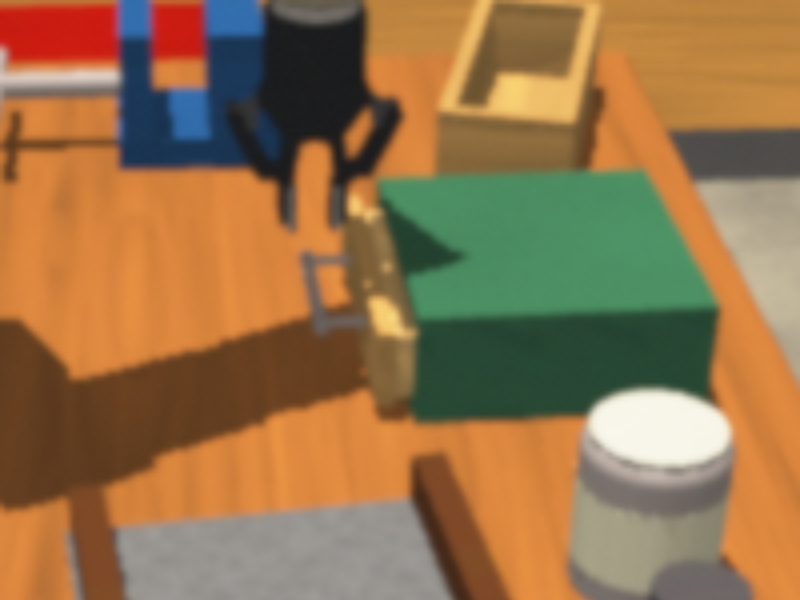

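The close view shows the fingers straddling the bar. I'll lower, close and pull.

```bash
python3 -m creep '[{"fingers":-0.4,"x":0,"y":0.07,"z":0.9,"roll":0},{"fingers":-0.4,"x":0,"y":0,"z":0.8,"roll":0},{"fingers":-0.4,"x":0,"y":0,"z":0.8,"roll":0},{"fingers":-0.4,"x":0,"y":0,"z":0.8,"roll":0},{"fingers":-0.6,"x":0,"y":0,"z":0,"roll":0}]'
python3 -m creep '[{"fingers":-1,"x":0,"y":0,"z":0,"roll":0},{"fingers":-1,"x":0,"y":0,"z":0,"roll":0},{"fingers":-1,"x":0,"y":0,"z":0,"roll":0}]'
```

```text
time: 6.7
ee_pos: [0.5739, 0.3313, 0.0423]
orientation: [-2.199, -2.242, 0.006]
contact_force: [-0.2, 0.3, 0.2]
width: 0.0174
grip_force: 0.0
time: 7.0
ee_pos: [0.5744, 0.3317, 0.0443]
orientation: [-2.199, -2.243, 0.003]
contact_force: [0.8, 1.1, -17.5]
width: 0.0079
grip_force: 58.2
```

```bash
python3 -m creep '[{"fingers":-1,"x":0,"y":-0.8,"z":0,"roll":0},{"fingers":-1,"x":0,"y":-0.9,"z":0,"roll":0},{"fingers":-1,"x":0,"y":-0.9,"z":0,"roll":0},{"fingers":-1,"x":0,"y":-0.9,"z":0,"roll":0},{"fingers":-1,"x":0,"y":-0.9,"z":0,"roll":0}]'
python3 -m creep '[{"fingers":-1,"x":0,"y":-0.9,"z":0,"roll":0},{"fingers":-1,"x":0,"y":-0.9,"z":0,"roll":0},{"fingers":-1,"x":0,"y":-0.9,"z":0,"roll":0},{"fingers":-1,"x":0,"y":-0.9,"z":0,"roll":0},{"fingers":-1,"x":0,"y":-0.15,"z":0,"roll":0}]'
python3 -m creep '[{"fingers":-1,"x":0,"y":-0.1,"z":0,"roll":0},{"fingers":-1,"x":0,"y":0,"z":0,"roll":0}]'
```

```text
time: 7.5
ee_pos: [0.4858, 0.3295, 0.0443]
orientation: [-2.199, -2.243, 0.004]
contact_force: [2.2, 0.2, -22.8]
width: 0.0086
grip_force: 59.6
time: 8.0
ee_pos: [0.4217, 0.3307, 0.0471]
orientation: [2.19, 2.238, 0.034]
contact_force: [67.5, -8.1, -55.3]
width: 0.0082
grip_force: 58.6
time: 8.2
ee_pos: [0.4217, 0.3307, 0.0471]
orientation: [2.191, 2.236, 0.036]
contact_force: [64.6, -6.4, -50.2]
width: 0.0084
grip_force: 58.5
```

```bash
python3 -m creep '[{"fingers":-1,"x":0,"y":0.2,"z":0,"roll":0},{"fingers":-0.4,"x":0,"y":0,"z":0,"roll":0},{"fingers":-0.4,"x":0,"y":0,"z":0,"roll":0},{"fingers":-0.4,"x":0,"y":0,"z":-1,"roll":0},{"fingers":-0.4,"x":0,"y":0,"z":-1,"roll":0}]'
python3 -m creep '[{"fingers":-0.4,"x":0,"y":0,"z":-1,"roll":0},{"fingers":-0.4,"x":-1,"y":0,"z":-1,"roll":0},{"fingers":-0.4,"x":-1,"y":0,"z":-1,"roll":0},{"fingers":-0.4,"x":-1,"y":0,"z":-1,"roll":0},{"fingers":-0.4,"x":-1,"y":0,"z":-1,"roll":0}]'
python3 -m creep '[{"fingers":-0.4,"x":-1,"y":0,"z":-1,"roll":0},{"fingers":-0.4,"x":-1,"y":0,"z":-1,"roll":0},{"fingers":-0.4,"x":-1,"y":0,"z":0,"roll":0},{"fingers":-0.4,"x":-1,"y":0,"z":0,"roll":0},{"fingers":-0.4,"x":-1,"y":0,"z":0,"roll":0}]'
python3 - <<'E'
from h import *
v=V("top"); v.save("t2.png"); C=v.cloud()
for c in (165,190,215): print(c,[(r,round(float(C[r,c,0]),3),round(float(C[r,c,2]),3)) for r in range(205,310,2)])
E
```

```text
time: 8.7
ee_pos: [0.4142, 0.3291, 0.0865]
orientation: [-2.199, -2.243, -0.001]
contact_force: [-1.3, 0.0, 0.9]
width: 0.0258
grip_force: 0.0
time: 9.2
ee_pos: [0.4157, 0.2484, 0.1871]
orientation: [2.199, 2.243, 0.003]
contact_force: [0.9, -0.0, -0.1]
width: 0.0258
grip_force: 0.0
time: 9.7
ee_pos: [0.4177, 0.1484, 0.2264]
orientation: [2.198, 2.243, 0.003]
contact_force: [0.4, 0.2, 0.8]
width: 0.0255
grip_force: 0.0
165 [(205, 0.667, 0.084), (207, 0.66, 0.091), (209, 0.654, 0.091), (211, 0.65, 0.084), (213, 0.643, 0.092), (215, 0.637, 0.093), (217, 0.645, 0.02), (219, 0.639, 0.021), (221, 0.633, 0.024), (223, 0.628, 0.019), (225, 0.621, 0.025), (227, 0.616, 0.022), (229, 0.61, 0.02), (231, 0.605, 0.018), (233, 0.599, 0.019), (235, 0.593, 0.02), (237, 0.587, 0.019), (239, 0.581, 0.02), (241, 0.576, 0.018), (243, 0.57, 0.02), (245, 0.564, 0.025), (247, 0.558, 0.021), (249, 0.553, 0.018), (251, 0.547, 0.021), (253, 0.541, 0.023), (255, 0.535, 0.02), (257, 0.53, 0.016), (259, 0.524, 0.021), (261, 0.518, 0.02), (263, 0.512, 0.023), (265, 0.507, 0.017), (267, 0.501, 0.022), (269, 0.495,
[... 1939 characters left out ...]
 0.567, 0.024), (245, 0.561, 0.025), (247, 0.556, 0.021), (249, 0.55, 0.021), (251, 0.545, 0.02), (253, 0.539, 0.018), (255, 0.533, 0.019), (257, 0.528, 0.015), (259, 0.521, 0.026), (261, 0.516, 0.023), (263, 0.51, 0.022), (265, 0.505, 0.02), (267, 0.499, 0.023), (269, 0.453, 0.514), (271, 0.448, 0.519), (273, 0.444, 0.522), (275, 0.44, 0.525), (277, 0.437, 0.527), (279, 0.433, 0.531), (281, 0.429, 0.531), (283, 0.425, 0.534), (285, 0.421, 0.536), (287, 0.418, 0.533), (289, 0.414, 0.535), (291, 0.41, 0.534), (293, 0.407, 0.533), (295, 0.403, 0.532), (297, 0.399, 0.53), (299, 0.396, 0.527), (301, 0.392, 0.528), (303, 0.388, 0.527), (305, 0.385, 0.524), (307, 0.381, 0.52), (309, 0.377, 0.516)]
```

View pics/t2.png

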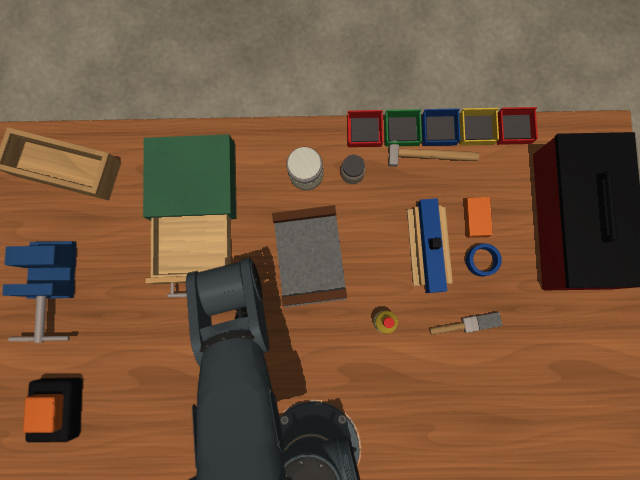

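Drawer is at its stop: 157 mm lies uncovered, from the inner front face (row 273) to the cabinet body (row 216). Next is the mould.

```bash
python3 -m creep '[{"fingers":0.2,"x":0,"y":0,"z":0,"roll":-0.25},{"fingers":0.2,"x":-0.9,"y":0.2,"z":0,"roll":0},{"fingers":0.2,"x":-1,"y":0.2,"z":0,"roll":0},{"fingers":0.2,"x":-1,"y":0.2,"z":0,"roll":0},{"fingers":0.2,"x":-1,"y":0.2,"z":0,"roll":0}]' | head -2
python3 -m creep '[{"fingers":0.2,"x":-1,"y":0.2,"z":0,"roll":0},{"fingers":0.2,"x":-1,"y":0.2,"z":0,"roll":0},{"fingers":0.2,"x":-1,"y":0.2,"z":0,"roll":0},{"fingers":0.2,"x":-1,"y":0.2,"z":0,"roll":0},{"fingers":0.2,"x":-1,"y":0.2,"z":0,"roll":0}]' | head -2
python3 -m creep '[{"fingers":0.2,"x":-1,"y":0.2,"z":0,"roll":0},{"fingers":0.2,"x":-1,"y":0.2,"z":0,"roll":0},{"fingers":0.2,"x":-1,"y":0.2,"z":0,"roll":0},{"fingers":0.2,"x":-1,"y":0.2,"z":0,"roll":0},{"fingers":0.2,"x":-1,"y":0.2,"z":0,"roll":0}]' | head -2
python3 -m creep '[{"fingers":0.2,"x":-1,"y":0.2,"z":0,"roll":0},{"fingers":0.2,"x":-1,"y":0.2,"z":0,"roll":0},{"fingers":0.2,"x":-1,"y":0.2,"z":0,"roll":0},{"fingers":0.2,"x":-1,"y":0.2,"z":0,"roll":0},{"fingers":0.2,"x":-1,"y":0.2,"z":0,"roll":0}]' | head -2
python3 -m creep '[{"fingers":0.2,"x":-1,"y":0.2,"z":0,"roll":0},{"fingers":0.2,"x":-1,"y":0.2,"z":0,"roll":0},{"fingers":0.2,"x":-1,"y":0.2,"z":0,"roll":0},{"fingers":0.2,"x":-0.7,"y":0.2,"z":0,"roll":0},{"fingers":0.2,"x":0,"y":0,"z":0,"roll":0}]' | head -3
python3 -c "from h import *;st()"
```

```text
time: 10.25
ee_pos: [0.4382, 0.0717, 0.2262]
time: 10.75
ee_pos: [0.4637, -0.0272, 0.2262]
time: 11.25
ee_pos: [0.4892, -0.126, 0.2262]
time: 11.75
ee_pos: [0.5147, -0.2247, 0.2262]
time: 12.25
ee_pos: [0.5348, -0.2982, 0.2259]
orientation: [2.16, 2.279, 0.0]
t 12.2 ee [ 0.5348 -0.2982  0.2259] R [[-0.05, 1.0, 0.0], [1.0, 0.05, -0.0], [-0.0, 0.0, -1.0]] F [-0.5  0.   0.2] w 0.052 g 0.0
```

```bash
python3 -m creep '[{"fingers":0.2,"x":-1,"y":0.26,"z":0,"roll":0},{"fingers":0.2,"x":-1,"y":0.26,"z":0,"roll":-0.05},{"fingers":0.2,"x":0,"y":0,"z":1,"roll":0},{"fingers":0.2,"x":0,"y":0,"z":1,"roll":0},{"fingers":0.2,"x":0,"y":0,"z":1,"roll":0}]' | head -2
python3 -m creep '[{"fingers":0.2,"x":0,"y":0,"z":1,"roll":0},{"fingers":0.2,"x":0,"y":0,"z":1,"roll":0},{"fingers":0.2,"x":0,"y":0,"z":1,"roll":0},{"fingers":0.2,"x":0,"y":0,"z":1,"roll":0},{"fingers":0.2,"x":0,"y":0,"z":0.45,"roll":0}]'
python3 -m creep '[{"fingers":-1,"x":0,"y":0,"z":0,"roll":0},{"fingers":-1,"x":0,"y":0,"z":0,"roll":0},{"fingers":-1,"x":0,"y":0,"z":0,"roll":0},{"fingers":-1,"x":0,"y":0,"z":0,"roll":0}]'
```

```text
time: 12.75
ee_pos: [0.547, -0.3357, 0.1652]
time: 13.25
ee_pos: [0.5464, -0.3354, 0.0752]
orientation: [-2.15, -2.288, 0.0]
contact_force: [0.5, 0.1, 0.8]
width: 0.0515
grip_force: 0.0
time: 13.65
ee_pos: [0.5472, -0.3368, 0.0773]
orientation: [2.151, 2.288, 0.001]
contact_force: [1.0, 2.5, 2.4]
width: 0.0254
grip_force: 60.3
```

```bash
python3 -m creep '[{"fingers":-1,"x":0,"y":0,"z":-0.5,"roll":0},{"fingers":-1,"x":0,"y":0,"z":-1,"roll":0},{"fingers":-1,"x":0,"y":0,"z":-1,"roll":0},{"fingers":-1,"x":0,"y":0,"z":-1,"roll":0},{"fingers":-1,"x":0,"y":0,"z":-1,"roll":0}]' 
python3 -m creep '[{"fingers":-1,"x":0,"y":0,"z":-0.5,"roll":-0.36},{"fingers":-1,"x":0.6,"y":0,"z":0,"roll":0},{"fingers":-1,"x":1,"y":0,"z":0,"roll":0},{"fingers":-1,"x":1,"y":0.1,"z":0,"roll":0},{"fingers":-1,"x":1,"y":0.1,"z":0,"roll":0}]' | head -2
python3 -m creep '[{"fingers":-1,"x":1,"y":0.1,"z":0,"roll":0},{"fingers":-1,"x":1,"y":0.1,"z":0,"roll":0},{"fingers":-1,"x":1,"y":0.1,"z":0,"roll":0},{"fingers":-1,"x":1,"y":0.1,"z":0,"roll":0},{"fingers":-1,"x":1,"y":0,"z":0,"roll":0}]' | head -2
python3 -m creep '[{"fingers":-1,"x":1,"y":0.1,"z":0,"roll":0},{"fingers":-1,"x":1,"y":0.1,"z":0,"roll":0},{"fingers":-1,"x":1,"y":0.1,"z":0,"roll":0},{"fingers":-1,"x":1,"y":0.1,"z":0,"roll":0},{"fingers":-1,"x":1,"y":0,"z":0,"roll":0}]' | head -2
python3 -m creep '[{"fingers":-1,"x":1,"y":0,"z":0,"roll":0},{"fingers":-1,"x":1,"y":0,"z":0,"roll":0},{"fingers":-1,"x":1,"y":0,"z":0,"roll":0},{"fingers":-1,"x":0.6,"y":0,"z":0,"roll":0},{"fingers":-1,"x":0,"y":0,"z":0,"roll":0}]'
python3 - <<'E'
from h import *
st(); V("side").save("s3.png")
E
```

```text
time: 14.15
ee_pos: [0.5464, -0.3367, 0.1673]
orientation: [-2.152, -2.288, 0.0]
contact_force: [-0.2, 0.1, -6.3]
width: 0.0255
grip_force: 59.8
time: 14.65
ee_pos: [0.5422, -0.2628, 0.1757]
time: 15.15
ee_pos: [0.5396, -0.1627, 0.1763]
time: 15.65
ee_pos: [0.5362, -0.0625, 0.1764]
time: 16.15
ee_pos: [0.528, 0.0089, 0.1764]
orientation: [-2.092, -2.344, -0.0]
contact_force: [-0.3, -0.9, -6.4]
width: 0.0254
grip_force: 59.9
t 16.1 ee [0.528  0.0089 0.1764] R [[-0.11, 0.99, 0.0], [0.99, 0.11, 0.0], [0.0, 0.0, -1.0]] F [-0.3 -0.9 -6.4] w 0.025 g 59.9
```

View pics/s3.png

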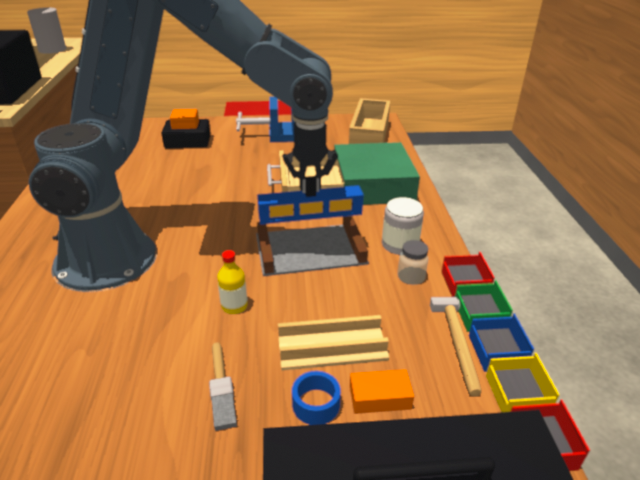

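Side view: mould upright above the frame, with three amber blocks in it ((281,210), (311,208), (341,205)). I'll set it on the rails, then tip it over.

```bash
python3 -m creep '[{"fingers":-1,"x":0.8,"y":0,"z":0,"roll":0},{"fingers":-1,"x":0.8,"y":0,"z":0.5,"roll":0},{"fingers":-1,"x":0.7,"y":0,"z":0.8,"roll":0},{"fingers":-1,"x":0,"y":0,"z":0.8,"roll":0},{"fingers":-1,"x":0,"y":0,"z":0.4,"roll":0}]' 
python3 -m creep '[{"fingers":-1,"x":0,"y":0,"z":0.4,"roll":0},{"fingers":-1,"x":0,"y":0,"z":0.2,"roll":0},{"fingers":-1,"x":0,"y":0,"z":0.15,"roll":0},{"fingers":-1,"x":0,"y":0,"z":0.1,"roll":0},{"fingers":-1,"x":0,"y":0,"z":0,"roll":0}]'
```

```text
time: 16.7
ee_pos: [0.5226, 0.0532, 0.1251]
orientation: [-2.093, -2.341, 0.002]
contact_force: [0.6, -0.4, -7.4]
width: 0.0254
grip_force: 59.8
time: 17.2
ee_pos: [0.5235, 0.0528, 0.1112]
orientation: [2.094, 2.341, 0.001]
contact_force: [-9.0, -1.0, 14.6]
width: 0.0254
grip_force: 62.7
```

```bash
python3 -m creep '[{"fingers":0.2,"x":0,"y":0,"z":0,"roll":0},{"fingers":0.2,"x":0,"y":0,"z":0,"roll":0},{"fingers":0.2,"x":0,"y":0,"z":-1,"roll":0},{"fingers":0.2,"x":0,"y":0,"z":-1,"roll":0},{"fingers":0.2,"x":0,"y":0,"z":-0.7,"roll":0}]' 
python3 -m creep '[{"fingers":-1,"x":0.7,"y":0,"z":0,"roll":0},{"fingers":-1,"x":1,"y":0,"z":0,"roll":0},{"fingers":-1,"x":0,"y":0,"z":0.8,"roll":0},{"fingers":-1,"x":0,"y":0,"z":0.8,"roll":0},{"fingers":-1,"x":0,"y":0,"z":0.6,"roll":0}]'
python3 -m creep '[{"fingers":-1,"x":0,"y":0,"z":0,"roll":0}]'
python3 - <<'E'
from h import *
cv2.imwrite("pics/s4.png",cv2.resize(V("side").c[120:300,200:440],(720,540)))
E
```

```text
time: 17.7
ee_pos: [0.5239, 0.053, 0.1649]
orientation: [2.093, 2.341, 0.002]
contact_force: [0.3, -0.8, 0.5]
width: 0.0509
grip_force: 0.0
time: 18.2
ee_pos: [0.5188, 0.0876, 0.1178]
orientation: [-2.093, -2.342, 0.001]
contact_force: [0.2, -0.4, 0.4]
width: 0.0
grip_force: 0.0
time: 18.3
ee_pos: [0.5184, 0.0872, 0.1174]
orientation: [-2.092, -2.341, 0.003]
contact_force: [-0.8, 1.3, 0.5]
width: -0.0003
grip_force: 0.0
```

View pics/s4.png

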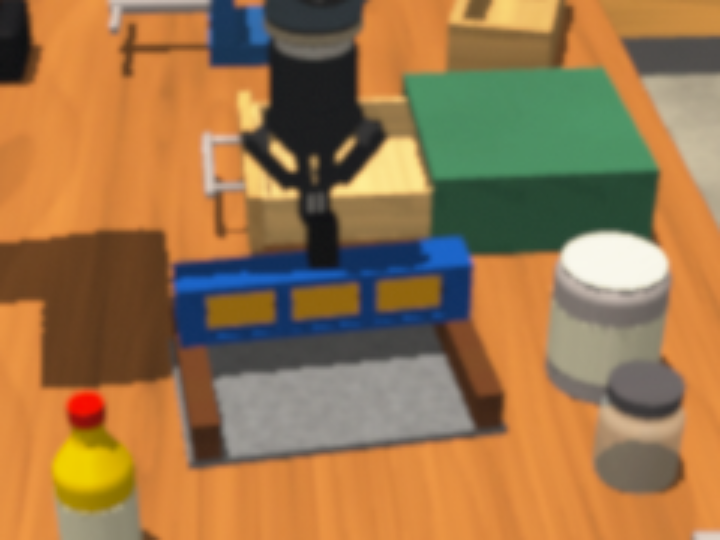

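The mould stands across both rails with its handle at (322,240) and the closed fingers behind it. I'll push it over now.

```bash
python3 -m creep '[{"fingers":-1,"x":-0.6,"y":0,"z":0,"roll":0},{"fingers":-1,"x":-0.6,"y":0,"z":0,"roll":0},{"fingers":-1,"x":-0.6,"y":0,"z":0,"roll":0},{"fingers":-1,"x":-0.6,"y":0,"z":0,"roll":0},{"fingers":-1,"x":-0.6,"y":0,"z":0,"roll":0}]' 
python3 -m creep '[{"fingers":-1,"x":-0.7,"y":0,"z":0,"roll":0},{"fingers":-1,"x":-0.7,"y":0,"z":0,"roll":0},{"fingers":-1,"x":0,"y":0,"z":0,"roll":0},{"fingers":-1,"x":0.5,"y":0,"z":-1,"roll":0},{"fingers":-1,"x":0,"y":0,"z":-1,"roll":0}]'
python3 - <<'E'
from h import *
cv2.imwrite("pics/s5.png",cv2.resize(V("side").c[120:300,200:440],(720,540)))
E
```

```text
time: 18.85
ee_pos: [0.5262, 0.0257, 0.1195]
orientation: [2.094, 2.341, 0.0]
contact_force: [-0.3, -0.0, 0.0]
width: -0.0
grip_force: 0.1
time: 19.35
ee_pos: [0.5275, 0.0099, 0.1593]
orientation: [-2.093, -2.341, 0.001]
contact_force: [0.5, 0.1, -0.3]
width: 0.0002
grip_force: 0.0
```

View pics/s5.png

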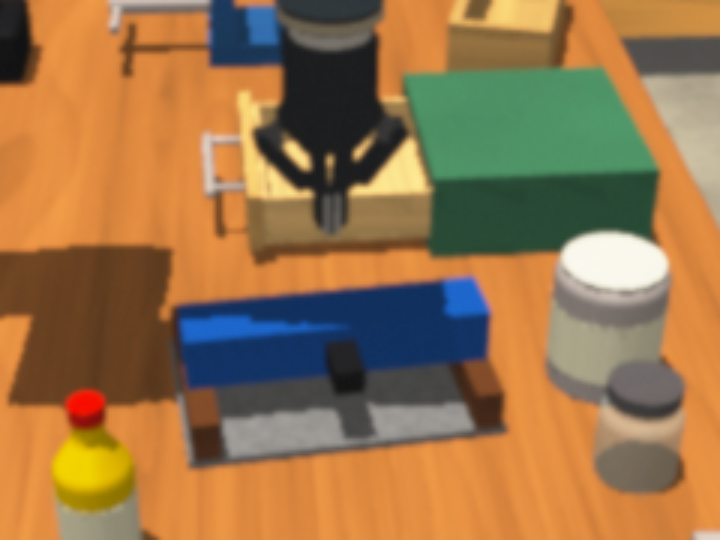

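The mould lies face down on both rails, with the handle at (345,365) pointing towards −y. I'll locate the handle.

```bash
cat >> h.py <<'E'
def black_handle(v,box,zlo=.05,zhi=.12):
    C=v.cloud(); x0,y0,x1,y1=box; c=C[y0:y1,x0:x1]; b=v.c[y0:y1,x0:x1].max(2)
    m=(b<60)&(c[...,2]>zlo)&(c[...,2]<zhi); return c[m]
E
python3 - <<'E'
from h import *
v=V("side"); p=black_handle(v,(300,228,330,255)); print(len(p),np.round(np.percentile(p,[2,50,98],axis=0),4))
C=v.cloud(); hsv=cv2.cvtColor(v.c,cv2.COLOR_BGR2HSV)
m=(hsv[...,0]>100)&(hsv[...,0]<125)&(hsv[...,1]>120); m[:205]=0;m[255:]=0;m[:,:250]=0;m[:,370:]=0
q=C[m&(C[...,2]>.08)]; print(cv2.minAreaRect(q[:,:2].astype(np.float32)),np.median(q[:,2]))
t=V("top");D=t.cloud(); hs=cv2.cvtColor(t.c,cv2.COLOR_BGR2HSV); m=(hs[...,0]>100)&(hs[...,0]<125)&(hs[...,1]>120)&(abs(D[...,2]-.092)<.012); m[:,:260]=0;m[:,360:]=0
q=D[m]; print(len(q),q.min(0),q.max(0))
E
```

```text
193 [[ 0.5218 -0.0845  0.0562]
 [ 0.5347 -0.0753  0.0768]
 [ 0.5475 -0.04    0.0811]]
((0.5287165641784668, -0.010049011558294296), (0.2571682333946228, 0.06162538379430771), 6.625244140625) 0.08994049843544205
245 [ 0.4031161  -0.04817085  0.08276119] [0.66004756 0.03334504 0.10064359]
```

```bash
python3 -m creep '[{"fingers":0.2,"x":-0.9,"y":0,"z":0,"roll":0},{"fingers":0.2,"x":-0.9,"y":0,"z":0,"roll":0},{"fingers":0.2,"x":-0.9,"y":0,"z":0,"roll":0},{"fingers":0.2,"x":-0.9,"y":0,"z":0,"roll":0},{"fingers":0.2,"x":0,"y":0,"z":1,"roll":0}]' | head -2
python3 -m creep '[{"fingers":0.2,"x":0,"y":0,"z":1,"roll":0},{"fingers":0.2,"x":0,"y":0,"z":1,"roll":0},{"fingers":0.2,"x":0,"y":0,"z":1,"roll":0},{"fingers":0.2,"x":0,"y":0,"z":1,"roll":0},{"fingers":0.2,"x":0,"y":0,"z":0.4,"roll":0}]'
python3 -m creep '[{"fingers":-1,"x":0,"y":0,"z":0,"roll":0},{"fingers":-1,"x":0,"y":0,"z":0,"roll":0},{"fingers":-1,"x":0,"y":0,"z":0,"roll":0},{"fingers":-1,"x":0,"y":0,"z":0,"roll":0}]'
python3 -m creep '[{"fingers":-1,"x":0,"y":0,"z":-0.4,"roll":0},{"fingers":-1,"x":0,"y":0,"z":-0.5,"roll":0},{"fingers":-1,"x":0,"y":0,"z":-0.6,"roll":0},{"fingers":-1,"x":0,"y":0,"z":0,"roll":0},{"fingers":-1,"x":0,"y":0,"z":0,"roll":0}]'
python3 - <<'E'
from h import *
s=state(); print(s["moment"])
cv2.imwrite("pics/s6.png",cv2.resize(V("side").c[120:300,200:440],(720,540)))
E
```

```text
time: 20.0
ee_pos: [0.5372, -0.0641, 0.1399]
time: 20.5
ee_pos: [0.5346, -0.062, 0.0487]
orientation: [-2.092, -2.339, 0.003]
contact_force: [-0.4, 0.6, -0.9]
width: 0.0509
grip_force: 0.0
time: 20.9
ee_pos: [0.5363, -0.0623, 0.0518]
orientation: [2.093, 2.342, 0.001]
contact_force: [0.8, -0.8, -3.5]
width: 0.0252
grip_force: 59.2
time: 21.4
ee_pos: [0.5363, -0.0623, 0.0818]
orientation: [2.093, 2.341, 0.001]
contact_force: [-0.3, 0.6, -4.6]
width: 0.0251
grip_force: 59.7
[-0.27701484 -0.01394093 -0.03502381]
```

View pics/s6.png

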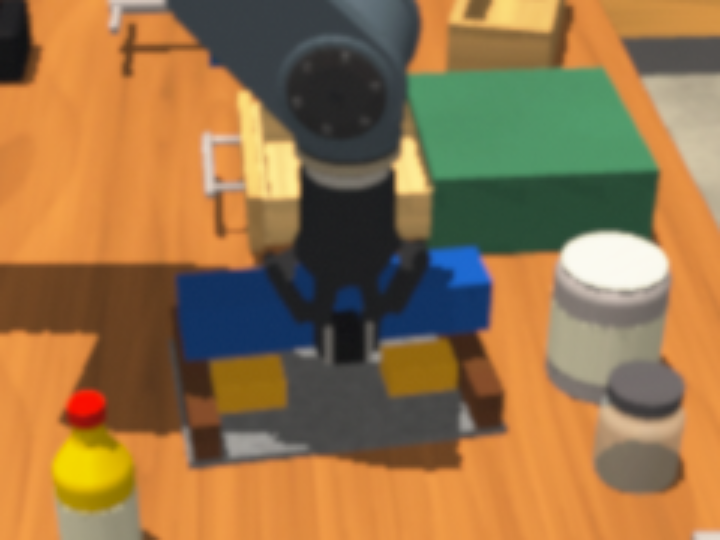

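Two blocks, at (248,385) and (420,365), are on the felt. The 4.6 N reading means the middle one is still in the mould, so I'll drop the mould onto the rails as a sharp rap and re-grip.

```bash
python3 -m creep '[{"fingers":0.2,"x":0,"y":0,"z":0,"roll":0},{"fingers":0.2,"x":0,"y":0,"z":0,"roll":0},{"fingers":0.2,"x":0,"y":0,"z":0.5,"roll":0},{"fingers":0.2,"x":0,"y":0,"z":0.5,"roll":0},{"fingers":0.2,"x":0,"y":0,"z":0.5,"roll":0}]'
python3 -m creep '[{"fingers":-1,"x":0,"y":0,"z":0,"roll":0},{"fingers":-1,"x":0,"y":0,"z":0,"roll":0},{"fingers":-1,"x":0,"y":0,"z":0,"roll":0},{"fingers":-1,"x":0,"y":0,"z":0,"roll":0}]'
python3 -m creep '[{"fingers":-1,"x":0,"y":0,"z":-0.4,"roll":0},{"fingers":-1,"x":0,"y":0,"z":-0.5,"roll":0},{"fingers":-1,"x":0,"y":0,"z":-0.6,"roll":0},{"fingers":-1,"x":0,"y":0,"z":0,"roll":0},{"fingers":-1,"x":0,"y":0,"z":0,"roll":0}]'
python3 - <<'E'
from h import *
s=state(); print(s["moment"])
v=V("side"); cv2.imwrite("pics/s7.png",cv2.resize(v.c[120:300,200:440],(720,540)))
C=v.cloud(); hs=cv2.cvtColor(v.c,cv2.COLOR_BGR2HSV); m=(hs[...,0]>15)&(hs[...,0]<30)&(hs[...,1]>150)&(C[...,2]<.06)&(C[...,2]>.005); m[:200]=0;m[280:]=0;m[:,:255]=0;m[:,365:]=0
n,l,s,c=cv2.connectedComponentsWithStats(m.astype(np.uint8))
for i in range(1,n):
    if s[i,4]>20: print(s[i],np.round(np.percentile(C[l==i],[2,50,98],axis=0),3).tolist())
E
```

```text
time: 21.95
ee_pos: [0.5359, -0.0622, 0.0501]
orientation: [-2.094, -2.342, 0.0]
contact_force: [0.1, 0.4, -0.8]
width: 0.0511
grip_force: 0.0
time: 22.35
ee_pos: [0.536, -0.0623, 0.0513]
orientation: [-2.094, -2.342, 0.0]
contact_force: [0.9, -1.0, -4.0]
width: 0.025
grip_force: 59.7
time: 22.85
ee_pos: [0.5363, -0.0623, 0.0818]
orientation: [2.093, 2.341, 0.001]
contact_force: [-1.1, -0.5, -4.3]
width: 0.0252
grip_force: 59.8
[-0.25259144 -0.03692664  0.00171433]
[327 233  26  19 403] [[0.575, -0.024, 0.009], [0.605, -0.015, 0.032], [0.636, 0.019, 0.038]]
[270 239  25  19 413] [[0.425, -0.039, 0.008], [0.455, -0.03, 0.032], [0.485, 0.006, 0.037]]
[299 238  25  17 320] [[0.499, -0.032, 0.009], [0.526, -0.024, 0.029], [0.56, 0.005, 0.037]]
```

All three blocks lie separately on the felt at z≈0.036, at about (0.605,−0.005), (0.527,−0.013) and (0.455,−0.02). Now I need to right the mould with a vertical gripper. First I'll test whether a softer finger target gives a softer grip, so that it can swing down in the pads.

```bash
python3 -m creep '[{"fingers":-0.5,"x":0,"y":0,"z":-0.3,"roll":0},{"fingers":-0.5,"x":0,"y":0,"z":0,"roll":0}]' | tail -3
python3 -m creep '[{"fingers":-0.44,"x":0,"y":0,"z":0,"roll":0},{"fingers":-0.44,"x":0,"y":0,"z":0,"roll":0}]'
python3 -m creep '[{"fingers":-0.42,"x":0,"y":0,"z":0,"roll":0},{"fingers":-0.42,"x":0,"y":0,"z":0,"roll":0}]'
```

```text
contact_force: [0.4, 0.8, -4.4]
width: 0.0253
grip_force: 59.8
time: 23.3
ee_pos: [0.536, -0.0623, 0.0871]
orientation: [-2.094, -2.342, 0.0]
contact_force: [-0.8, 0.2, -5.0]
width: 0.0251
grip_force: 59.8
time: 23.5
ee_pos: [0.5361, -0.0623, 0.0872]
orientation: [-2.094, -2.342, 0.0]
contact_force: [-0.3, -0.2, -4.7]
width: 0.0254
grip_force: 59.8
```

Grip force is always about 60 N, so I'll take the handle again only at its outer top corner. That gives a smaller pad patch and a longer gravity lever. Then I'll lift and see if it swings.

```bash
python3 -m creep '[{"fingers":-1,"x":0,"y":0,"z":0.6,"roll":0},{"fingers":-1,"x":0,"y":0,"z":0.6,"roll":0},{"fingers":-1,"x":0,"y":0,"z":0.5,"roll":0},{"fingers":-1,"x":0,"y":0,"z":0,"roll":0},{"fingers":0.1,"x":0,"y":0,"z":0,"roll":0}]' |head -2
python3 -m creep '[{"fingers":0.1,"x":0,"y":0,"z":-0.4,"roll":0},{"fingers":0.1,"x":-0.55,"y":0,"z":-0.5,"roll":0},{"fingers":0.1,"x":-0.55,"y":0,"z":0,"roll":0},{"fingers":-1,"x":0,"y":0,"z":0,"roll":0},{"fingers":-1,"x":0,"y":0,"z":0,"roll":0}]' | head -2
python3 -m creep '[{"fingers":-1,"x":0,"y":0,"z":0,"roll":0},{"fingers":-1,"x":0,"y":0,"z":-0.3,"roll":0},{"fingers":-1,"x":0,"y":0,"z":-0.6,"roll":0},{"fingers":-1,"x":0,"y":0,"z":-0.6,"roll":0},{"fingers":-1,"x":0,"y":0,"z":0,"roll":0}]'
cat >> h.py <<'E'
def tilt(v):  # plane through the mould's blue points near the gripper
    C=v.cloud(); h=cv2.cvtColor(v.c,cv2.COLOR_BGR2HSV); p=state()["ee_pos"]
    m=(h[...,0]>105)&(h[...,0]<125)&(h[...,1]>150)&(np.linalg.norm(C[...,:2]-p[:2],axis=2)<.2)&(C[...,2]>.02)
    q=C[m]; print("blue",len(q),np.round(np.percentile(q,[2,50,98],axis=0),3).tolist())
    return q
E
python3 - <<'E'
from h import *
s=state(); print(s["moment"]); v=V("side"); tilt(v); cv2.imwrite("pics/s8.png",cv2.resize(v.c[120:300,200:440],(720,540)))
E
```

```text
time: 24.0
ee_pos: [0.5362, -0.0622, 0.0531]
time: 24.5
ee_pos: [0.5387, -0.0849, 0.0716]
time: 25.0
ee_pos: [0.5394, -0.0843, 0.1032]
orientation: [2.092, 2.341, 0.002]
contact_force: [-0.2, -1.2, -1.2]
width: 0.0215
grip_force: 59.1
[-0.39492496 -0.07089865 -0.02312285]
blue 1765 [[0.408, -0.073, 0.066], [0.503, -0.036, 0.091], [0.653, 0.011, 0.11]]
```

View pics/s8.png

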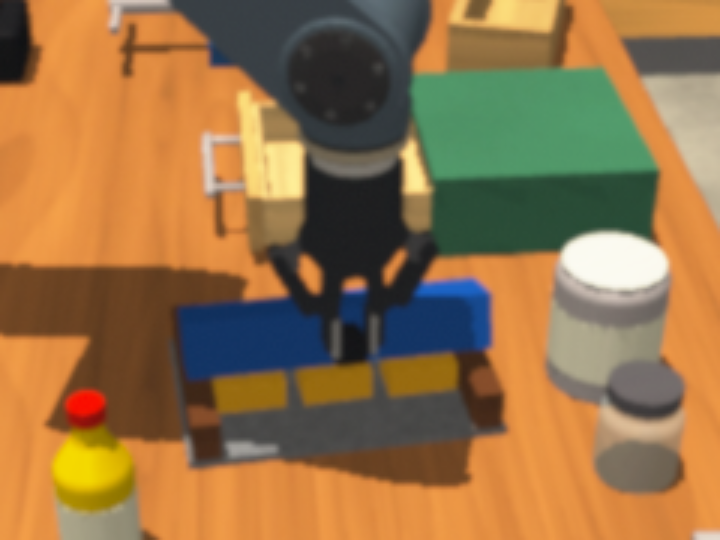

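It works: the mould is swinging in the pads (back face sloping, z 0.066 to 0.110) with its lower edge on the rails. I'll follow the arc upward.

```bash
python3 -m creep '[{"fingers":-1,"x":0.35,"y":0,"z":-0.35,"roll":0},{"fingers":-1,"x":0.35,"y":0,"z":-0.35,"roll":0},{"fingers":-1,"x":0.35,"y":0,"z":-0.35,"roll":0},{"fingers":-1,"x":0.4,"y":0,"z":-0.25,"roll":0},{"fingers":-1,"x":0.4,"y":0,"z":-0.25,"roll":0}]'
python3 -m creep '[{"fingers":-1,"x":0.4,"y":0,"z":-0.2,"roll":0},{"fingers":-1,"x":0,"y":0,"z":0,"roll":0}]'
python3 - <<'E'
from h import *
s=state(); print(s["moment"]); v=V("side"); tilt(v); cv2.imwrite("pics/s9.png",cv2.resize(v.c[120:300,200:440],(720,540)))
E
```

```text
time: 25.55
ee_pos: [0.5342, -0.0464, 0.1326]
orientation: [-2.093, -2.342, 0.0]
contact_force: [-0.4, 0.8, -4.3]
width: 0.0212
grip_force: 59.6
time: 25.75
ee_pos: [0.5335, -0.0383, 0.1367]
orientation: [2.093, 2.343, 0.001]
contact_force: [-0.2, -0.6, -4.0]
width: 0.0214
grip_force: 58.8
[-0.17450865 -0.05508886  0.02230921]
blue 1850 [[0.407, -0.03, 0.051], [0.515, -0.009, 0.097], [0.651, 0.018, 0.116]]
```

View pics/s9.png

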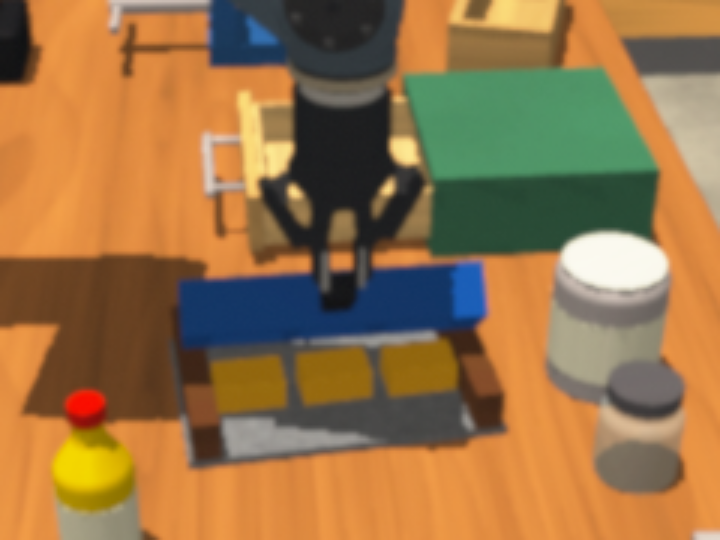

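```bash
cat >> h.py <<'E'
def prof(v,yaw):  # mould profile across its length: distance d from the TCP (along mould y) and height
    q=tilt(v); p=state()["ee_pos"]; a=np.radians(yaw); n=np.array([-np.sin(a),np.cos(a)]); t=np.array([np.cos(a),np.sin(a)])
    d=(q[:,:2]-p[:2])@n; s=(q[:,:2]-p[:2])@t; k=(abs(s)<.11)&(abs(s)>.03); d,z=d[k],q[k,2]
    for lo in np.arange(-.09,.12,.008):
        w=(d>=lo)&(d<lo+.008)
        if w.sum()>8: print("d %.0f mm z med %.0f  [%.0f %.0f] n%d"%(1e3*(lo+.004),*(1e3*np.percentile(z[w],[50,5,95])),w.sum()))
    print("along",np.round(1e3*np.percentile(s,[1,99])))
E
python3 - <<'E'
from h import *
prof(V("side"),6.4); print(); prof(V("top"),6.4)
E
```

```text
blue 1847 [[0.407, -0.031, 0.051], [0.515, -0.009, 0.097], [0.651, 0.018, 0.116]]
d 10 mm z med 85  [83 90] n42
d 18 mm z med 88  [80 95] n233
d 26 mm z med 94  [83 103] n302
d 34 mm z med 103  [93 111] n292
d 42 mm z med 110  [100 116] n240
d 50 mm z med 110  [51 116] n109
d 58 mm z med 52  [49 55] n46
along [-125.  123.]

blue 169 [[0.604, -0.013, 0.077], [0.647, 0.029, 0.094], [0.656, 0.056, 0.119]]
d 82 mm z med 83  [76 88] n23
along [ 69. 129.]
```

The profile shows the mould about 48° round, with its rim corner just resting on the rails. I'll continue the arc.

```bash
python3 -m creep '[{"fingers":-1,"x":0.33,"y":0,"z":-0.06,"roll":0},{"fingers":-1,"x":0.33,"y":0,"z":-0.1,"roll":0},{"fingers":-1,"x":0.34,"y":0,"z":-0.1,"roll":0},{"fingers":-1,"x":0.35,"y":0,"z":-0.1,"roll":0},{"fingers":-1,"x":0.35,"y":0,"z":-0.06,"roll":0}]'
python3 -m creep '[{"fingers":-1,"x":0.35,"y":0,"z":-0.05,"roll":0},{"fingers":-1,"x":0.35,"y":0,"z":0,"roll":0},{"fingers":-1,"x":0,"y":0,"z":0,"roll":0}]'
python3 - <<'E'
from h import *
s=state(); print(s["moment"]); prof(V("side"),6.4)
E
```

```text
time: 26.4
ee_pos: [0.5296, -0.0048, 0.1448]
orientation: [-2.094, -2.342, 0.0]
contact_force: [-0.7, 0.3, -4.9]
width: 0.0217
grip_force: 60.8
time: 26.7
ee_pos: [0.528, 0.0092, 0.1456]
orientation: [-2.093, -2.343, 0.0]
contact_force: [0.2, -0.1, -4.3]
width: 0.0214
grip_force: 60.6
[-1.04369502e-01  4.10961332e-02 -4.96398994e-05]
blue 1817 [[0.402, 0.012, 0.06], [0.516, 0.037, 0.105], [0.646, 0.067, 0.124]]
d 10 mm z med 95  [91 99] n59
d 18 mm z med 97  [87 104] n292
d 26 mm z med 105  [81 113] n271
d 34 mm z med 113  [104 120] n267
d 42 mm z med 120  [112 125] n224
d 50 mm z med 62  [58 122] n85
d 58 mm z med 60  [58 62] n21
along [-125.  125.]
```

```bash
python3 -m creep '[{"fingers":-1,"x":-0.5,"y":0,"z":-0.5,"roll":0},{"fingers":-1,"x":-1,"y":0,"z":0,"roll":0},{"fingers":-1,"x":-1,"y":0,"z":0,"roll":0},{"fingers":-1,"x":-1,"y":0,"z":0,"roll":0},{"fingers":-1,"x":-1,"y":0,"z":0,"roll":0}]' |head -2
python3 -m creep '[{"fingers":-1,"x":-1,"y":0,"z":0,"roll":0},{"fingers":-1,"x":-1,"y":0,"z":0,"roll":0},{"fingers":-1,"x":-0.95,"y":0,"z":0,"roll":0},{"fingers":-1,"x":0,"y":0,"z":0.6,"roll":0},{"fingers":-1,"x":0,"y":0,"z":0.5,"roll":0}]' 
python3 -m creep '[{"fingers":-1,"x":0,"y":0,"z":0,"roll":0},{"fingers":-1,"x":0.25,"y":0,"z":-0.1,"roll":0},{"fingers":-1,"x":0.25,"y":0,"z":-0.1,"roll":0},{"fingers":-1,"x":0.25,"y":0,"z":-0.1,"roll":0},{"fingers":-1,"x":0.25,"y":0,"z":-0.05,"roll":0}]'
python3 - <<'E'
from h import *
prof(V("side"),6.4)
E
```

```text
time: 27.25
ee_pos: [0.5384, -0.0831, 0.1565]
time: 27.75
ee_pos: [0.5447, -0.1406, 0.1334]
orientation: [2.095, 2.34, 0.0]
contact_force: [2.5, -1.8, -1.0]
width: 0.0214
grip_force: 61.1
time: 28.25
ee_pos: [0.5426, -0.1193, 0.1412]
orientation: [2.093, 2.342, -0.0]
contact_force: [-1.9, -4.0, 4.4]
width: 0.022
grip_force: 61.7
blue 2647 [[0.416, -0.131, 0.043], [0.53, -0.103, 0.092], [0.66, -0.077, 0.109]]
d -6 mm z med 87  [82 92] n143
d 2 mm z med 90  [72 95] n322
d 10 mm z med 95  [59 100] n271
d 18 mm z med 98  [43 104] n339
d 26 mm z med 101  [44 108] n393
d 34 mm z med 105  [48 110] n260
along [-128.  122.]
```

```bash
python3 -m creep '[{"fingers":-1,"x":0.35,"y":0,"z":-0.05,"roll":0},{"fingers":-1,"x":0.35,"y":0,"z":0,"roll":0},{"fingers":-1,"x":0.35,"y":0,"z":0,"roll":0},{"fingers":-1,"x":0.35,"y":0,"z":0,"roll":0},{"fingers":-1,"x":0.35,"y":0,"z":0.05,"roll":0}]'
python3 - <<'E'
from h import *
prof(V("side"),6.4)
E
```

```text
time: 28.8
ee_pos: [0.54, -0.0856, 0.1438]
orientation: [2.09, 2.34, 0.001]
contact_force: [-11.0, -6.3, 39.4]
width: 0.0218
grip_force: 67.0
blue 2961 [[0.417, -0.126, 0.044], [0.533, -0.098, 0.092], [0.661, -0.064, 0.104]]
d -30 mm z med 92  [70 98] n333
d -22 mm z med 64  [43 99] n413
d -14 mm z med 96  [46 101] n302
d -6 mm z med 98  [47 102] n291
d 2 mm z med 100  [48 104] n275
d 10 mm z med 101  [50 105] n246
d 18 mm z med 53  [50 102] n44
along [-128.  123.]
```

Only about 10° of tilt remains. I'll carry it above the rack; pressing it onto the rack's base should square it up.

```bash
python3 -m creep '[{"fingers":-1,"x":0,"y":0,"z":-0.5,"roll":0},{"fingers":-1,"x":-0.5,"y":0,"z":-0.8,"roll":0.39},{"fingers":-1,"x":-0.8,"y":0,"z":0,"roll":0},{"fingers":-1,"x":-0.8,"y":0,"z":0,"roll":0},{"fingers":-1,"x":-0.8,"y":0,"z":0,"roll":0}]' |head -2
python3 -m creep '[{"fingers":-1,"x":-1,"y":0,"z":0,"roll":0},{"fingers":-1,"x":-1,"y":0,"z":0,"roll":0},{"fingers":-1,"x":-1,"y":0,"z":0,"roll":0},{"fingers":-1,"x":-1,"y":0,"z":0,"roll":0},{"fingers":-1,"x":-1,"y":0,"z":0,"roll":0}]'  |head -2
python3 -m creep '[{"fingers":-1,"x":-1,"y":0,"z":0,"roll":0},{"fingers":-1,"x":-1,"y":0,"z":0,"roll":0},{"fingers":-1,"x":-1,"y":0,"z":0,"roll":0},{"fingers":-1,"x":-1,"y":-0.1,"z":0,"roll":0},{"fingers":-1,"x":-0.6,"y":0,"z":0,"roll":0}]'
python3 -m creep '[{"fingers":-1,"x":0,"y":0,"z":0,"roll":0}]'|head -2
python3 - <<'E'
from h import *
st(); v=V("side"); prof(v,3.3); 
C=v.cloud(); h=cv2.cvtColor(v.c,cv2.COLOR_BGR2HSV); m=(h[...,0]>10)&(h[...,0]<28)&(h[...,1]>40)&(abs(C[...,2]-.04)<.006)&(C[...,1]<-.27)&(C[...,1]>-.40)&(abs(C[...,0]-.55)<.115)
a=np.radians(3.3); q=C[m]; d=(q[:,:2]-state()["ee_pos"][:2])@[-np.sin(a),np.cos(a)]; print("wall tops d mm",np.histogram(d*1e3,bins=range(-60,61,4)))
cv2.imwrite("pics/s10.png",cv2.resize(v.c[230:410,220:460],(720,540)))
E
```

```text
time: 29.35
ee_pos: [0.5421, -0.1443, 0.1657]
time: 29.85
ee_pos: [0.5479, -0.2445, 0.166]
time: 30.35
ee_pos: [0.5513, -0.3369, 0.1665]
orientation: [2.158, 2.283, -0.0]
contact_force: [-0.1, -0.5, -5.1]
width: 0.021
grip_force: 62.4
time: 30.45
ee_pos: [0.5514, -0.3365, 0.1665]
t 30.4 ee [ 0.5514 -0.3365  0.1665] R [[-0.06, 1.0, 0.0], [1.0, 0.06, -0.0], [-0.0, 0.0, -1.0]] F [ 0.3  0.2 -4.3] w 0.021 g 63.4
blue 5234 [[0.432, -0.527, 0.025], [0.531, -0.352, 0.101], [0.673, -0.322, 0.128]]
d -30 mm z med 118  [100 122] n252
d -22 mm z med 114  [69 123] n604
d -14 mm z med 116  [65 125] n566
d -6 mm z med 119  [68 127] n459
d 2 mm z med 121  [70 128] n463
d 10 mm z med 124  [72 128] n301
d 18 mm z med 125  [123 127] n95
along [-123.  124.]
wall tops d mm (array([  0,   0,   0,   4, 213, 209, 148,  61,   1,   0,   0,   0,   0,
         0,   0,   0,   0,   0,   0,   0,   0,   0,   0,   0,   0,   0,
         0,   0,   0,   0]), array([-60, -56, -52, -48, -44, -40, -36, -32, -28, -24, -20, -16, -12,
        -8,  -4,   0,   4,   8,  12,  16,  20,  24,  28,  32,  36,  40,
        44,  48,  52,  56,  60]))
```

View pics/s10.png

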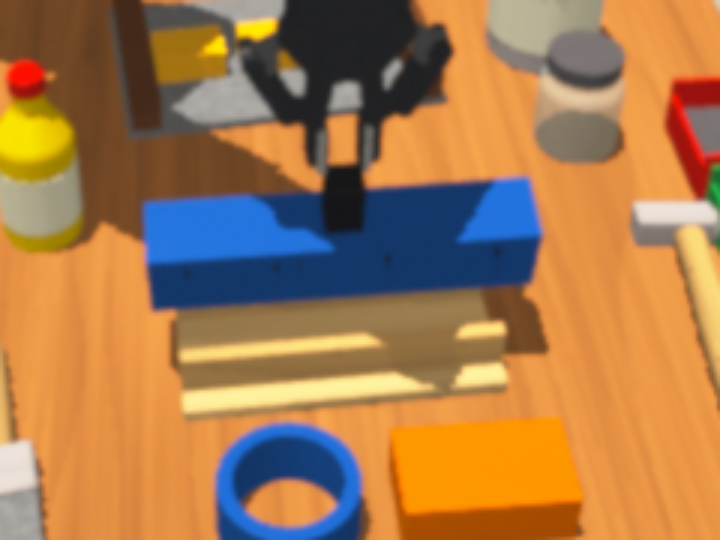

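The mould hangs over the slot with about 9° of lean, its front wall in line at (340,340). I'll shift 3 mm, insert and press down gently.

```bash
python3 -m creep '[{"fingers":-1,"x":-0.15,"y":0,"z":0.3,"roll":0},{"fingers":-1,"x":0,"y":0,"z":0.5,"roll":0},{"fingers":-1,"x":0,"y":0,"z":0.4,"roll":0},{"fingers":-1,"x":0,"y":0,"z":0.3,"roll":0},{"fingers":-1,"x":0,"y":0,"z":0,"roll":0}]' 
python3 -m creep '[{"fingers":-1,"x":0,"y":0,"z":0.3,"roll":0},{"fingers":-1,"x":0,"y":0,"z":0.3,"roll":0},{"fingers":-1,"x":0,"y":0,"z":0.3,"roll":0},{"fingers":-1,"x":0,"y":0,"z":0,"roll":0}]'
```

```text
time: 31.0
ee_pos: [0.5516, -0.3375, 0.1359]
orientation: [-2.156, -2.284, 0.0]
contact_force: [-0.9, 0.3, -2.9]
width: 0.021
grip_force: 62.2
time: 31.4
ee_pos: [0.5535, -0.3481, 0.1293]
orientation: [2.142, 2.268, -0.013]
contact_force: [-25.6, -29.9, 59.4]
width: 0.0209
grip_force: 72.5
```

```bash
python3 -m creep '[{"fingers":-1,"x":0,"y":0,"z":-0.6,"roll":0},{"fingers":-1,"x":0,"y":0,"z":-0.8,"roll":0},{"fingers":-1,"x":0,"y":0,"z":0,"roll":0}]'
python3 - <<'E'
from h import *
st(); v=V("side"); prof(v,3.3); p=state()["ee_pos"]
a=np.radians(3.3); n=np.array([-np.sin(a),np.cos(a)])
t=V("top");C=t.cloud();h=cv2.cvtColor(t.c,cv2.COLOR_BGR2HSV)
for nm,CC,hh in(("side",v.cloud(),cv2.cvtColor(v.c,cv2.COLOR_BGR2HSV)),("top",C,h)):
    m=(hh[...,0]>10)&(hh[...,0]<30)&(hh[...,1]>40)&(hh[...,2]>150)&(abs(CC[...,2]-.04)<.007)&(abs(CC[...,1]+.3375)<.06)&(abs(CC[...,0]-.55)<.115)
    d=1e3*(CC[m][:,:2]-p[:2])@n; print(nm,np.histogram(d,bins=range(-64,61,4))[0],"from -64 step 4")
m=(h[...,0]>105)&(h[...,0]<125)&(h[...,1]>120)&(C[...,2]>.04)&(abs(C[...,1]+.3375)<.07)
d=1e3*(C[m][:,:2]-p[:2])@n; print("blue top d",np.percentile(d,[2,50,98]),np.percentile(C[m][:,2],[5,95]))
cv2.imwrite("pics/t11.png",cv2.resize(t.c[180:310,380:500],(600,650))[:600])
E
```

```text
time: 31.7
ee_pos: [0.5525, -0.3379, 0.1487]
orientation: [2.155, 2.282, 0.001]
contact_force: [0.4, -0.5, -4.0]
width: 0.0208
grip_force: 61.6
t 31.7 ee [ 0.5525 -0.3379  0.1487] R [[-0.06, 1.0, 0.0], [1.0, 0.06, -0.0], [-0.0, 0.0, -1.0]] F [ 0.4 -0.5 -4. ] w 0.021 g 61.6
blue 5016 [[0.433, -0.529, 0.023], [0.528, -0.346, 0.093], [0.674, -0.319, 0.112]]
d -30 mm z med 100  [96 102] n23
d -22 mm z med 99  [86 104] n274
d -14 mm z med 99  [61 106] n469
d -6 mm z med 100  [50 108] n526
d 2 mm z med 102  [49 111] n548
d 10 mm z med 106  [53 113] n449
d 18 mm z med 109  [55 113] n208
d 26 mm z med 110  [108 113] n59
along [-122.  124.]
side [  0   0   0   0   0  24 247 114  99  16   0   0   0   0   0   0   0   0
   0   0   0   0   0   0   0   0   0   0   0   0   0] from -64 step 4
top [0 0 0 0 0 0 0 0 0 0 0 0 0 0 0 0 0 0 0 0 0 0 0 0 0 0 0 0 0 0 0] from -64 step 4
blue top d [-80.20279141  16.23967461  37.96109461] [0.04517823 0.11348801]
```

View pics/t11.png

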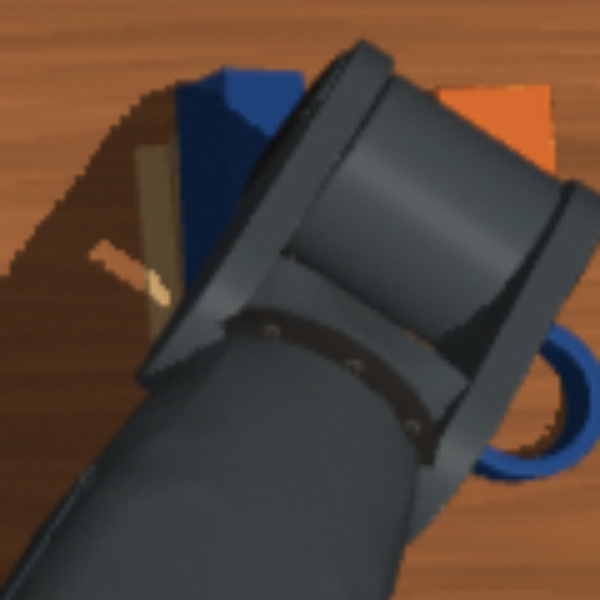

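```bash
python3 -m creep '[{"fingers":-1,"x":-0.5,"y":0,"z":0.2,"roll":0},{"fingers":-1,"x":0,"y":0,"z":0.3,"roll":0},{"fingers":-1,"x":0,"y":0,"z":0.3,"roll":0},{"fingers":-1,"x":0,"y":0,"z":0,"roll":0}]' 
python3 -m creep '[{"fingers":-1,"x":0,"y":0,"z":0.25,"roll":0},{"fingers":-1,"x":0,"y":0,"z":0.2,"roll":0},{"fingers":-1,"x":0,"y":0,"z":0,"roll":0}]'
```

```text
time: 32.2
ee_pos: [0.5517, -0.3473, 0.1289]
orientation: [-2.155, -2.282, 0.001]
contact_force: [0.9, 0.1, -4.8]
width: 0.0209
grip_force: 63.0
time: 32.5
ee_pos: [0.5521, -0.3475, 0.121]
orientation: [-2.156, -2.284, 0.0]
contact_force: [0.1, -0.1, -5.2]
width: 0.0211
grip_force: 62.6
```

Inside the slot without contact. I'll lower to the base, then push the top towards +y to square it against the wall.

```bash
python3 -m creep '[{"fingers":-1,"x":0,"y":0,"z":0.2,"roll":0},{"fingers":-1,"x":0,"y":0,"z":0.15,"roll":0},{"fingers":-1,"x":0,"y":0,"z":0,"roll":0}]' |tail -5
python3 -m creep '[{"fingers":-1,"x":0.2,"y":0,"z":0,"roll":0},{"fingers":-1,"x":0.2,"y":0,"z":0,"roll":0},{"fingers":-1,"x":0.2,"y":0,"z":0,"roll":0},{"fingers":-1,"x":0,"y":0,"z":0,"roll":0}]'
python3 - <<'E'
from h import *
prof(V("side"),3.3)
E
```

```text
ee_pos: [0.553, -0.348, 0.1154]
orientation: [2.155, 2.283, 0.001]
contact_force: [2.5, -0.3, 1.0]
width: 0.021
grip_force: 63.9
time: 33.2
ee_pos: [0.5512, -0.335, 0.1143]
orientation: [-2.156, -2.284, 0.0]
contact_force: [-1.0, -1.3, -3.1]
width: 0.0213
grip_force: 65.2
blue 4164 [[0.432, -0.528, 0.021], [0.526, -0.358, 0.067], [0.673, -0.325, 0.075]]
d -38 mm z med 68  [64 71] n9
d -30 mm z med 66  [46 71] n443
d -22 mm z med 69  [43 72] n283
d -14 mm z med 70  [41 73] n281
d -6 mm z med 71  [21 74] n382
d 2 mm z med 72  [21 75] n389
d 10 mm z med 73  [27 76] n183
d 18 mm z med 73  [71 75] n27
along [-124.  124.]
```

```bash
python3 -m creep '[{"fingers":-1,"x":0.25,"y":0,"z":0.1,"roll":0},{"fingers":-1,"x":0,"y":0,"z":0,"roll":0},{"fingers":0,"x":0,"y":0,"z":0,"roll":0},{"fingers":0.2,"x":0,"y":0,"z":0,"roll":0},{"fingers":0.2,"x":0,"y":0,"z":-0.5,"roll":0}]' 
python3 -m creep '[{"fingers":0.2,"x":0,"y":0,"z":-1,"roll":0},{"fingers":0.2,"x":0,"y":0,"z":-1,"roll":0},{"fingers":0.2,"x":0,"y":0,"z":-1,"roll":0},{"fingers":0.2,"x":0,"y":0,"z":-1,"roll":0},{"fingers":0.2,"x":1,"y":-0.5,"z":-0.5,"roll":0}]' | head -3
python3 -m creep '[{"fingers":0.2,"x":1,"y":-0.5,"z":0,"roll":0},{"fingers":0.2,"x":1,"y":-0.5,"z":0,"roll":0},{"fingers":0.2,"x":1,"y":0,"z":0,"roll":0},{"fingers":0.2,"x":1,"y":0,"z":0,"roll":0},{"fingers":0.2,"x":1,"y":0,"z":0,"roll":0}]' | head -3
python3 - <<'E'
from h import *
v=V("side"); p=[0.5517,-0.3375]
C=v.cloud(); h=cv2.cvtColor(v.c,cv2.COLOR_BGR2HSV)
a=np.radians(3.3); n=np.array([-np.sin(a),np.cos(a)]);t=np.array([np.cos(a),np.sin(a)])
m=(h[...,0]>105)&(h[...,0]<125)&(h[...,1]>150)&(C[...,2]>.045)&(abs(C[...,1]+.3375)<.07)
q=C[m]; d=1e3*(q[:,:2]-p)@n; s=1e3*(q[:,:2]-p)@t
for lo in range(-40,40,8):
    w=(d>=lo)&(d<lo+8); 
    if w.sum()>8: print(lo+4,np.round(1e3*np.percentile(q[w,2],[5,50,95])),w.sum())
print("along",np.percentile(s,[1,99]))
cv2.imwrite("pics/s12.png",cv2.resize(v.c[190:390,220:460],(720,600)))
E
```

```text
time: 33.75
ee_pos: [0.5507, -0.3304, 0.1218]
orientation: [-2.156, -2.282, 0.0]
contact_force: [-0.9, 0.1, 0.4]
width: 0.0513
grip_force: 0.0
time: 34.25
ee_pos: [0.5411, -0.3129, 0.2152]
orientation: [2.156, 2.28, 0.001]
time: 34.75
ee_pos: [0.5149, -0.2113, 0.213]
orientation: [2.157, 2.284, 0.001]
-36 [47. 54. 60.] 15
-28 [48. 56. 66.] 16
-20 [46. 64. 70.] 810
-12 [49. 68. 71.] 384
-4 [66. 69. 71.] 345
4 [66. 68. 71.] 297
12 [66. 68. 71.] 303
20 [66. 68. 70.] 238
28 [65. 67. 68.] 10
along [-124.11601468  383.8387154 ]
```

View pics/s12.png

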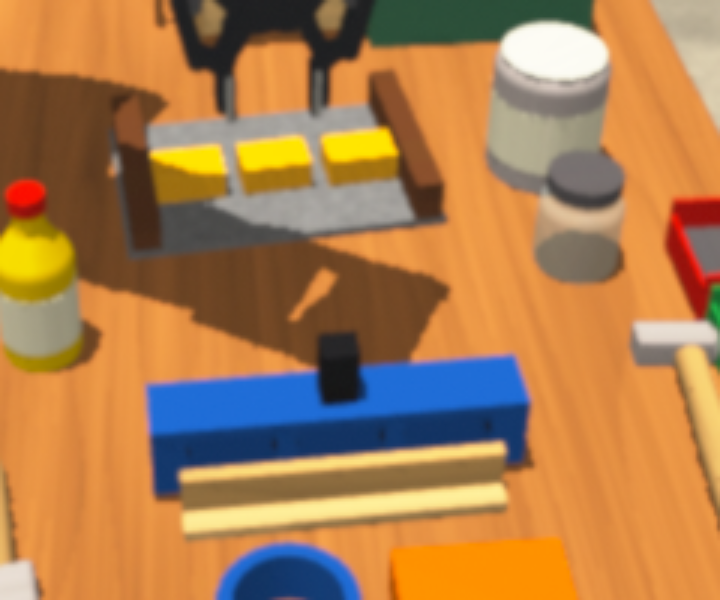

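The mould is seated upright in the rack (top flat at 0.068), and the three blocks lie flat on the felt at (190,172), (275,162) and (360,153). I'll measure them.

```bash
cat >> h.py <<'E'
def blocks(v):
    C=v.cloud(); h=cv2.cvtColor(v.c,cv2.COLOR_BGR2HSV)
    m=(h[...,0]>18)&(h[...,0]<32)&(h[...,1]>170)&(abs(C[...,2]-.036)<.006)&(C[...,0]<.72)&(C[...,0]>.38)&(abs(C[...,1])<.14)
    n,l,s,c=cv2.connectedComponentsWithStats(m.astype(np.uint8)); out=[]
    for i in range(1,n):
        if s[i,4]<40: continue
        cs=max(cv2.findContours((l==i).astype(np.uint8),0,1)[0],key=cv2.contourArea).reshape(-1,2)
        r=cv2.minAreaRect(v.plane(cs,.036)[:,:2].astype(np.float32)); out.append(r)
        print("block",np.round(r[0],4),np.round(r[1],4),"ang %.1f"%r[2],"z",np.round(np.median(C[l==i][:,2]),3))
E
python3 - <<'E'
from h import *
st(); blocks(V("side")); print(); blocks(V("top"))
E
```

```text
t 34.8 ee [ 0.5147 -0.2089  0.2129] R [[-0.06, 1.0, -0.0], [1.0, 0.06, 0.0], [0.0, 0.0, -1.0]] F [1.9 1.3 0.1] w 0.051 g 0.0
block [ 0.6047 -0.007 ] [0.0642 0.0506] ang 5.7 z 0.034
block [ 0.5283 -0.0141] [0.0606 0.048 ] ang 7.3 z 0.034
block [ 0.4546 -0.0217] [0.0597 0.047 ] ang 6.2 z 0.034
```

```bash
python3 -m creep '[{"fingers":0.4,"x":0,"y":0,"z":0,"roll":1},{"fingers":0.4,"x":0,"y":0,"z":0,"roll":1},{"fingers":0.4,"x":0,"y":0,"z":0,"roll":1},{"fingers":0.4,"x":0,"y":0,"z":0,"roll":1},{"fingers":0.4,"x":0,"y":0,"z":0,"roll":1}]' | head -1
python3 -m creep '[{"fingers":0.4,"x":0,"y":0,"z":0,"roll":1},{"fingers":0.4,"x":0,"y":0,"z":0,"roll":1},{"fingers":0.4,"x":0,"y":0,"z":0,"roll":1},{"fingers":0.4,"x":0,"y":0,"z":0,"roll":1},{"fingers":0.4,"x":0,"y":0,"z":0,"roll":1}]' | head -1
python3 -m creep '[{"fingers":0.4,"x":0,"y":0,"z":0,"roll":0.86},{"fingers":0.4,"x":0,"y":0,"z":0,"roll":0}]' | head -1
cat >> h.py <<'E'
def go(x,y,z=None):
    s=state(); p=np.array(s["ee_pos"]); M=R.from_rotvec(s["orientation"]).as_matrix()
    g=np.array([x,y,p[2] if z is None else z]); print("units xyz",np.round(M.T@(g-p)/.02,2),"yaw %.1f"%np.degrees(np.arctan2(M[1,0],M[0,0])))
E
python3 -c "
from h import *
st(); go(.4546,-.018,.012); go(.528,-.010,.012); go(.6045,-.003,.012)"
```

```text
time: 35.4
time: 35.9
time: 36.1
t 36.1 ee [ 0.5148 -0.2133  0.2127] R [[0.99, 0.11, 0.0], [0.11, -0.99, -0.0], [0.0, 0.0, -1.0]] F [ 0.2  0.  -0.5] w 0.060 g 0.0
units xyz [ -1.92 -10.04  10.03] yaw 6.3
units xyz [  1.77 -10.03  10.03] yaw 6.3
units xyz [ 5.61 -9.96 10.03] yaw 6.3
```

Go to the first block (the near one).

```bash
python3 -m creep '[{"fingers":0.4,"x":-0.2,"y":-1,"z":0,"roll":0},{"fingers":0.4,"x":-0.2,"y":-1,"z":0,"roll":0},{"fingers":0.4,"x":-0.2,"y":-1,"z":0.2,"roll":0},{"fingers":0.4,"x":-0.2,"y":-1,"z":0.5,"roll":0},{"fingers":0.4,"x":-0.2,"y":-1,"z":0.5,"roll":0}]' | head -2
python3 -m creep '[{"fingers":0.4,"x":-0.2,"y":-1,"z":0.5,"roll":0},{"fingers":0.4,"x":-0.2,"y":-1,"z":0.5,"roll":0},{"fingers":0.4,"x":-0.2,"y":-1,"z":0.5,"roll":0},{"fingers":0.4,"x":-0.2,"y":-1,"z":0.5,"roll":0},{"fingers":0.4,"x":-0.12,"y":-1,"z":0.5,"roll":0}]' | head -2
python3 -m creep '[{"fingers":0.4,"x":0,"y":0,"z":0,"roll":0}]' | head -1
python3 - <<'E'
from h import *
st(); go(.4546,-.018,.012); blocks(V("side"))
E
```

```text
time: 36.6
ee_pos: [0.4836, -0.1152, 0.1886]
time: 37.1
ee_pos: [0.4541, -0.0178, 0.1384]
time: 37.2
t 37.2 ee [ 0.4532 -0.017   0.1378] R [[0.99, 0.12, -0.0], [0.12, -0.99, 0.0], [-0.0, -0.0, -1.0]] F [ 0.1  0.1 -0.5] w 0.060 g 0.0
units xyz [0.07 0.06 6.29] yaw 6.7
block [ 0.6048 -0.0042] [0.0641 0.0513] ang 6.9 z 0.034
block [ 0.5283 -0.0134] [0.0613 0.0474] ang 7.5 z 0.034
block [ 0.4545 -0.0209] [0.0597 0.0454] ang 6.1 z 0.034
```

```bash
python3 -m creep '[{"fingers":0.4,"x":0.07,"y":0.06,"z":1,"roll":0},{"fingers":0.4,"x":0,"y":0,"z":1,"roll":0},{"fingers":0.4,"x":0,"y":0,"z":1,"roll":0},{"fingers":0.4,"x":0,"y":0,"z":1,"roll":0},{"fingers":0.4,"x":0,"y":0,"z":1,"roll":0}]' | head -2
python3 -m creep '[{"fingers":0.4,"x":0,"y":0,"z":0.7,"roll":0},{"fingers":0.4,"x":0,"y":0,"z":0.4,"roll":0},{"fingers":-1,"x":0,"y":0,"z":0,"roll":0},{"fingers":-1,"x":0,"y":0,"z":0,"roll":0},{"fingers":-1,"x":0,"y":0,"z":0,"roll":0}]'
python3 -m creep '[{"fingers":-1,"x":0,"y":0,"z":-0.5,"roll":0},{"fingers":-1,"x":0,"y":0,"z":-1,"roll":0},{"fingers":-1,"x":0,"y":0,"z":-1,"roll":0},{"fingers":-1,"x":0,"y":0,"z":-1,"roll":0},{"fingers":-1,"x":0,"y":0,"z":-1,"roll":0}]'
python3 -c "
from h import *
go(.515,.285,.14); go(.515,.380,.14); go(.588,.332,.14)"
```

```text
time: 37.75
ee_pos: [0.4566, -0.0204, 0.0384]
time: 38.25
ee_pos: [0.4562, -0.0196, 0.0175]
orientation: [3.136, 0.176, 0.002]
contact_force: [0.5, 0.7, -1.7]
width: 0.0389
grip_force: 60.4
time: 38.75
ee_pos: [0.4556, -0.0193, 0.1086]
orientation: [3.136, 0.176, 0.002]
contact_force: [0.3, 1.0, -0.8]
width: 0.0389
grip_force: 60.4
units xyz [  4.65 -14.79  -1.57] yaw 6.4
units xyz [  5.18 -19.51  -1.57] yaw 6.4
units xyz [  8.54 -16.71  -1.57] yaw 6.4
```

```bash
python3 -m creep '[{"fingers":-1,"x":0.2,"y":-0.7,"z":-0.4,"roll":0},{"fingers":-1,"x":0.26,"y":-1,"z":0,"roll":0},{"fingers":-1,"x":0.26,"y":-1,"z":0,"roll":0},{"fingers":-1,"x":0.26,"y":-1,"z":0,"roll":0},{"fingers":-1,"x":0.26,"y":-1,"z":0,"roll":0}]' | head -2
python3 -m creep '[{"fingers":-1,"x":0.26,"y":-1,"z":0,"roll":0},{"fingers":-1,"x":0.26,"y":-1,"z":0,"roll":0},{"fingers":-1,"x":0.26,"y":-1,"z":0,"roll":0},{"fingers":-1,"x":0.26,"y":-1,"z":0,"roll":0},{"fingers":-1,"x":0.26,"y":-1,"z":0,"roll":0}]' | head -2
python3 -m creep '[{"fingers":-1,"x":0.26,"y":-1,"z":0,"roll":0},{"fingers":-1,"x":0.26,"y":-1,"z":0,"roll":0},{"fingers":-1,"x":0.26,"y":-1,"z":0,"roll":0},{"fingers":-1,"x":0.26,"y":-1,"z":0,"roll":0},{"fingers":-1,"x":0.26,"y":-1,"z":0,"roll":0}]' | head -2
python3 -m creep '[{"fingers":-1,"x":0.26,"y":-1,"z":0,"roll":0},{"fingers":-1,"x":0.26,"y":-1,"z":0,"roll":0},{"fingers":-1,"x":0.26,"y":-1,"z":0,"roll":0},{"fingers":-1,"x":0.26,"y":-0.9,"z":0,"roll":0},{"fingers":-1,"x":0.26,"y":-0.9,"z":0,"roll":0}]' | head -2
python3 -m creep '[{"fingers":-1,"x":0,"y":0,"z":0,"roll":0}]' | head -1
python3 -c "
from h import *
st(); go(.515,.380,.033)"
```

```text
time: 39.25
ee_pos: [0.4699, 0.0778, 0.1158]
time: 39.75
ee_pos: [0.4845, 0.1801, 0.1159]
time: 40.25
ee_pos: [0.4992, 0.2824, 0.1159]
time: 40.75
ee_pos: [0.5142, 0.3806, 0.1159]
time: 40.85
t 40.9 ee [0.5143 0.3815 0.1158] R [[0.99, 0.11, 0.0], [0.11, -0.99, 0.0], [0.0, -0.0, -1.0]] F [ 0.5 -0.7 -1.4] w 0.039 g 60.5
units xyz [0.02 0.08 4.14] yaw 6.5
```

```bash
python3 -m creep '[{"fingers":-1,"x":0,"y":0.08,"z":1,"roll":0},{"fingers":-1,"x":0,"y":0,"z":1,"roll":0},{"fingers":-1,"x":0,"y":0,"z":1,"roll":0},{"fingers":-1,"x":0,"y":0,"z":0.7,"roll":0},{"fingers":-1,"x":0,"y":0,"z":0.4,"roll":0}]' | sed -n 2,4p
python3 -m creep '[{"fingers":0.15,"x":0,"y":0,"z":0,"roll":0},{"fingers":0.15,"x":0,"y":0,"z":0,"roll":0},{"fingers":0.15,"x":0,"y":0,"z":-1,"roll":0},{"fingers":0.15,"x":0,"y":0,"z":-1,"roll":0},{"fingers":0.3,"x":0,"y":0,"z":-1,"roll":0}]' 
python3 -m creep '[{"fingers":0.4,"x":0,"y":0.5,"z":-1,"roll":0},{"fingers":0.4,"x":0,"y":1,"z":0,"roll":0}]' |head -1
python3 - <<'E'
from h import *
st(); go(.528,-.010); v=V("side"); blocks(v); cv2.imwrite("pics/s13.png",cv2.resize(v.c[120:280,230:430],(700,560)))
E
```

```text
ee_pos: [0.5141, 0.3776, 0.0321]
orientation: [3.136, 0.175, -0.001]
contact_force: [0.1, 0.6, 0.7]
time: 41.85
ee_pos: [0.5148, 0.3784, 0.0946]
orientation: [-3.136, -0.175, -0.002]
contact_force: [0.3, -0.9, 0.4]
width: 0.0554
grip_force: 0.0
time: 42.05
t 42.0 ee [0.5192 0.3495 0.1164] R [[0.99, 0.11, 0.01], [0.11, -0.99, 0.0], [0.01, -0.0, -1.0]] F [ 0.6 -0.5 -0.2] w 0.060 g 0.0
units xyz [-1.59 17.91 -0.06] yaw 6.5
block [ 0.6046 -0.0043] [0.0659 0.0484] ang 9.8 z 0.034
block [ 0.5283 -0.0141] [0.0612 0.0484] ang 8.6 z 0.034
```

View pics/s13.png

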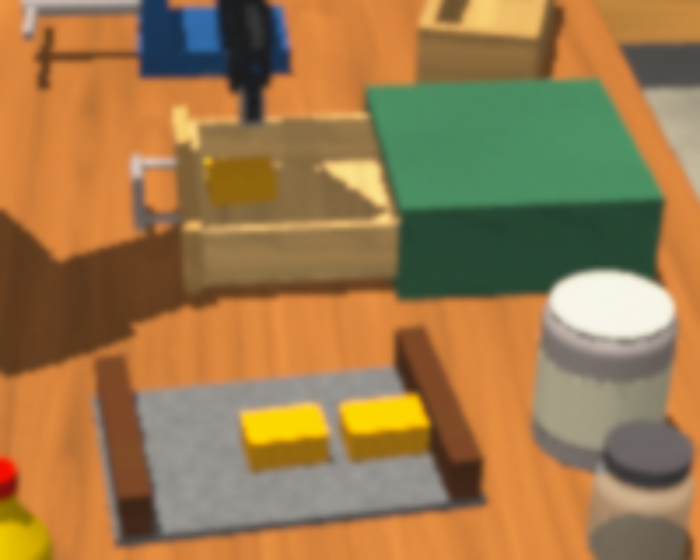

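The first block lies in the drawer at (243,180). Next the middle one.

```bash
python3 -m creep '[{"fingers":0.4,"x":-0.1,"y":1,"z":0,"roll":0},{"fingers":0.4,"x":-0.1,"y":1,"z":0,"roll":0},{"fingers":0.4,"x":-0.1,"y":1,"z":0,"roll":0},{"fingers":0.4,"x":-0.1,"y":1,"z":0,"roll":0},{"fingers":0.4,"x":-0.1,"y":1,"z":0,"roll":0}]' | head -2
python3 -m creep '[{"fingers":0.4,"x":-0.1,"y":1,"z":0,"roll":0},{"fingers":0.4,"x":-0.1,"y":1,"z":0,"roll":0},{"fingers":0.4,"x":-0.1,"y":1,"z":0,"roll":0},{"fingers":0.4,"x":-0.1,"y":1,"z":0,"roll":0},{"fingers":0.4,"x":-0.1,"y":1,"z":0,"roll":0}]' | head -2
python3 -m creep '[{"fingers":0.4,"x":-0.1,"y":1,"z":0,"roll":0},{"fingers":0.4,"x":-0.1,"y":1,"z":0,"roll":0},{"fingers":0.4,"x":-0.1,"y":1,"z":0,"roll":0},{"fingers":0.4,"x":-0.1,"y":1,"z":0,"roll":0},{"fingers":0.4,"x":-0.1,"y":1,"z":0,"roll":0}]' | head -2
python3 -m creep '[{"fingers":0.4,"x":-0.1,"y":1,"z":0,"roll":0},{"fingers":0.4,"x":0,"y":1,"z":0,"roll":0},{"fingers":0.4,"x":0,"y":0.7,"z":0,"roll":0},{"fingers":0.4,"x":0,"y":0,"z":0,"roll":0},{"fingers":0.4,"x":0,"y":0,"z":0,"roll":0}]' | head -2
python3 -c "
from h import *
st(); go(.528,-.010,.0165); blocks(V('side'))"
```

```text
time: 42.6
ee_pos: [0.5187, 0.246, 0.1123]
time: 43.1
ee_pos: [0.5197, 0.1456, 0.1124]
time: 43.6
ee_pos: [0.5208, 0.0452, 0.1124]
time: 44.1
ee_pos: [0.5252, -0.0071, 0.1125]
t 44.1 ee [ 0.5252 -0.0071  0.1125] R [[0.99, 0.11, -0.0], [0.11, -0.99, 0.0], [-0.0, -0.0, -1.0]] F [-0.1  1.  -0.5] w 0.060 g 0.0
units xyz [0.13 0.16 4.8 ] yaw 6.4
block [ 0.6045 -0.0045] [0.0659 0.0497] ang 8.9 z 0.034
block [ 0.5286 -0.0133] [0.0604 0.0468] ang 8.6 z 0.034
```

```bash
python3 -m creep '[{"fingers":0.4,"x":0.13,"y":0.16,"z":1,"roll":-0.1},{"fingers":0.4,"x":0,"y":0,"z":1,"roll":0},{"fingers":0.4,"x":0,"y":0,"z":1,"roll":0},{"fingers":0.4,"x":0,"y":0,"z":1,"roll":0},{"fingers":0.4,"x":0,"y":0,"z":0.8,"roll":0}]' | head -2
python3 -m creep '[{"fingers":0.4,"x":0,"y":0,"z":0,"roll":0},{"fingers":-1,"x":0,"y":0,"z":0,"roll":0},{"fingers":-1,"x":0,"y":0,"z":0,"roll":0},{"fingers":-1,"x":0,"y":0,"z":0,"roll":0},{"fingers":-1,"x":0,"y":0,"z":0,"roll":0}]'
python3 -m creep '[{"fingers":-1,"x":0,"y":0,"z":-0.5,"roll":0.1},{"fingers":-1,"x":0,"y":0,"z":-1,"roll":0},{"fingers":-1,"x":0,"y":0,"z":-1,"roll":0},{"fingers":-1,"x":0,"y":0,"z":-1,"roll":0},{"fingers":-1,"x":0,"y":0,"z":-1,"roll":0}]' | sed -n 2,5p
python3 -c "
from h import *
go(.515,.285,.12)"
```

```text
time: 44.65
ee_pos: [0.5279, -0.009, 0.0156]
time: 45.15
ee_pos: [0.529, -0.0098, 0.0177]
orientation: [3.135, 0.197, 0.003]
contact_force: [-0.7, 0.6, 7.3]
width: 0.0384
grip_force: 61.7
ee_pos: [0.5283, -0.0099, 0.1082]
orientation: [3.137, 0.174, 0.001]
contact_force: [0.4, 0.7, -0.8]
width: 0.0388
units xyz [  0.97 -14.73  -0.59] yaw 6.4
```

```bash
python3 -m creep '[{"fingers":-1,"x":0.06,"y":-0.8,"z":-0.5,"roll":0},{"fingers":-1,"x":0.06,"y":-1,"z":0,"roll":0},{"fingers":-1,"x":0.06,"y":-1,"z":0,"roll":0},{"fingers":-1,"x":0.06,"y":-1,"z":0,"roll":0},{"fingers":-1,"x":0.06,"y":-1,"z":0,"roll":0}]' | head -2
python3 -m creep '[{"fingers":-1,"x":0.06,"y":-1,"z":0,"roll":0},{"fingers":-1,"x":0.06,"y":-1,"z":0,"roll":0},{"fingers":-1,"x":0.06,"y":-1,"z":0,"roll":0},{"fingers":-1,"x":0.06,"y":-1,"z":0,"roll":0},{"fingers":-1,"x":0.06,"y":-1,"z":0,"roll":0}]' | head -2
python3 -m creep '[{"fingers":-1,"x":0.07,"y":-1,"z":0,"roll":0},{"fingers":-1,"x":0.07,"y":-1,"z":0,"roll":0},{"fingers":-1,"x":0.07,"y":-1,"z":0,"roll":0},{"fingers":-1,"x":0.07,"y":-1,"z":0,"roll":0},{"fingers":-1,"x":0.07,"y":-0.9,"z":0,"roll":0}]' | head -2
python3 -m creep '[{"fingers":-1,"x":0,"y":0,"z":0,"roll":0}]' | head -1
python3 -c "
from h import *
st(); go(.515,.285,.033)"
```

```text
time: 46.15
ee_pos: [0.5235, 0.0869, 0.1175]
time: 46.65
ee_pos: [0.5183, 0.187, 0.1174]
time: 47.15
ee_pos: [0.5143, 0.2853, 0.1174]
time: 47.25
t 47.2 ee [0.5143 0.2861 0.1172] R [[0.99, 0.11, 0.0], [0.11, -0.99, 0.0], [0.0, -0.0, -1.0]] F [ 0.8 -0.5 -1.6] w 0.039 g 60.8
units xyz [0.02 0.06 4.21] yaw 6.5
```

```bash
python3 -m creep '[{"fingers":-1,"x":0,"y":0.06,"z":1,"roll":0},{"fingers":-1,"x":0,"y":0,"z":1,"roll":0},{"fingers":-1,"x":0,"y":0,"z":1,"roll":0},{"fingers":-1,"x":0,"y":0,"z":0.8,"roll":0},{"fingers":-1,"x":0,"y":0,"z":0.4,"roll":0}]' | sed -n 2,4p
python3 -m creep '[{"fingers":0.15,"x":0,"y":0,"z":0,"roll":0},{"fingers":0.15,"x":0,"y":0,"z":0,"roll":0},{"fingers":0.15,"x":0,"y":0,"z":-1,"roll":0},{"fingers":0.15,"x":0,"y":0,"z":-1,"roll":0},{"fingers":0.3,"x":0,"y":0,"z":-1,"roll":0}]' | sed -n 2,5p
python3 -m creep '[{"fingers":0.4,"x":0,"y":0.5,"z":-1,"roll":0},{"fingers":0.4,"x":0,"y":1,"z":0,"roll":0}]' |head -1
python3 - <<'E'
from h import *
st(); go(.6045,-.002);  blocks(V("side"))
E
```

```text
ee_pos: [0.5142, 0.2825, 0.0315]
orientation: [3.136, 0.175, -0.003]
contact_force: [-4.7, -2.7, 44.5]
ee_pos: [0.5148, 0.2833, 0.0941]
orientation: [-3.136, -0.175, -0.001]
contact_force: [0.0, 0.5, 0.2]
width: 0.0557
time: 48.45
t 48.5 ee [0.5194 0.2544 0.1161] R [[0.99, 0.11, 0.01], [0.11, -0.99, 0.0], [0.01, -0.0, -1.0]] F [-0.1  0.4 -0.8] w 0.060 g 0.0
units xyz [ 2.780e+00  1.322e+01 -1.000e-02] yaw 6.5
block [ 0.6047 -0.0042] [0.0664 0.0468] ang 11.1 z 0.034
```

```bash
python3 -m creep '[{"fingers":0.4,"x":0.22,"y":1,"z":0,"roll":0},{"fingers":0.4,"x":0.22,"y":1,"z":0,"roll":0},{"fingers":0.4,"x":0.22,"y":1,"z":0,"roll":0},{"fingers":0.4,"x":0.22,"y":1,"z":0,"roll":0},{"fingers":0.4,"x":0.22,"y":1,"z":0,"roll":0}]' | head -2
python3 -m creep '[{"fingers":0.4,"x":0.22,"y":1,"z":0,"roll":0},{"fingers":0.4,"x":0.22,"y":1,"z":0,"roll":0},{"fingers":0.4,"x":0.22,"y":1,"z":0,"roll":0},{"fingers":0.4,"x":0.22,"y":1,"z":0,"roll":0},{"fingers":0.4,"x":0.22,"y":1,"z":0,"roll":0}]' | head -2
python3 -m creep '[{"fingers":0.4,"x":0.22,"y":1,"z":0,"roll":0},{"fingers":0.4,"x":0.22,"y":1,"z":0,"roll":0},{"fingers":0.4,"x":0.22,"y":1,"z":0,"roll":0},{"fingers":0.4,"x":0,"y":0,"z":0,"roll":0},{"fingers":0.4,"x":0,"y":0,"z":0,"roll":0}]' | head -2
python3 -c "
from h import *
st(); go(.605,-.001,.0165); blocks(V('side'))"
```

```text
time: 49.0
ee_pos: [0.5513, 0.1558, 0.1131]
time: 49.5
ee_pos: [0.5843, 0.0589, 0.1131]
time: 50.0
ee_pos: [0.6037, 0.0015, 0.1128]
t 50.0 ee [0.6037 0.0015 0.1128] R [[0.99, 0.11, 0.0], [0.11, -0.99, 0.0], [0.0, -0.0, -1.0]] F [ 0.   1.  -0.3] w 0.060 g 0.0
units xyz [0.05 0.13 4.82] yaw 6.4
block [ 0.6039 -0.0067] [0.0622 0.0481] ang 7.9 z 0.034
```

```bash
python3 -m creep '[{"fingers":0.4,"x":0.05,"y":0.15,"z":1,"roll":-0.1},{"fingers":0.4,"x":0,"y":0,"z":1,"roll":0},{"fingers":0.4,"x":0,"y":0,"z":1,"roll":0},{"fingers":0.4,"x":0,"y":0,"z":1,"roll":0},{"fingers":0.4,"x":0,"y":0,"z":0.8,"roll":0}]' | head -2
python3 -m creep '[{"fingers":0.4,"x":0,"y":0,"z":0,"roll":0},{"fingers":-1,"x":0,"y":0,"z":0,"roll":0},{"fingers":-1,"x":0,"y":0,"z":0,"roll":0},{"fingers":-1,"x":0,"y":0,"z":0,"roll":0},{"fingers":-1,"x":0,"y":0,"z":0,"roll":0}]'
python3 -m creep '[{"fingers":-1,"x":0,"y":0,"z":-0.5,"roll":0.3},{"fingers":-1,"x":0,"y":0,"z":-1,"roll":0.3},{"fingers":-1,"x":0,"y":0,"z":-1,"roll":0},{"fingers":-1,"x":0,"y":0,"z":-1,"roll":0},{"fingers":-1,"x":0,"y":0,"z":-1,"roll":0}]' | sed -n 2,5p
python3 -c "
from h import *
go(.586,.333,.125)"
```

```text
time: 50.55
ee_pos: [0.6046, -0.0005, 0.0157]
time: 51.05
ee_pos: [0.6058, -0.0014, 0.0178]
orientation: [3.135, 0.197, 0.003]
contact_force: [-1.7, 0.1, 7.3]
width: 0.0386
grip_force: 62.2
ee_pos: [0.605, -0.0015, 0.1077]
orientation: [3.141, 0.066, 0.0]
contact_force: [0.9, 0.1, -0.5]
width: 0.0387
units xyz [ -0.25 -16.75  -0.86] yaw 2.4
```

```bash
python3 -m creep '[{"fingers":-1,"x":0,"y":-0.8,"z":-0.8,"roll":0},{"fingers":-1,"x":0,"y":-1,"z":0,"roll":0},{"fingers":-1,"x":0,"y":-1,"z":0,"roll":0},{"fingers":-1,"x":0,"y":-1,"z":0,"roll":0},{"fingers":-1,"x":0,"y":-1,"z":0,"roll":0}]' | head -2
python3 -m creep '[{"fingers":-1,"x":0,"y":-1,"z":0,"roll":0},{"fingers":-1,"x":0,"y":-1,"z":0,"roll":0},{"fingers":-1,"x":0,"y":-1,"z":0,"roll":0},{"fingers":-1,"x":0,"y":-1,"z":0,"roll":0},{"fingers":-1,"x":0,"y":-1,"z":0,"roll":0}]' | head -2
python3 -m creep '[{"fingers":-1,"x":0,"y":-1,"z":0,"roll":0},{"fingers":-1,"x":0,"y":-1,"z":0,"roll":0},{"fingers":-1,"x":0,"y":-1,"z":0,"roll":0},{"fingers":-1,"x":0,"y":-1,"z":0,"roll":0},{"fingers":-1,"x":-0.1,"y":-1,"z":0,"roll":0}]' | head -2
python3 -m creep '[{"fingers":-1,"x":-0.1,"y":-0.9,"z":0,"roll":0},{"fingers":-1,"x":0,"y":-0.9,"z":0,"roll":0},{"fingers":-1,"x":0,"y":0,"z":0,"roll":0}]' | head -1
python3 -c "
from h import *
st(); go(.586,.333,.034)"
```

```text
time: 52.05
ee_pos: [0.6007, 0.0961, 0.1229]
time: 52.55
ee_pos: [0.5963, 0.196, 0.1228]
time: 53.05
ee_pos: [0.5903, 0.2959, 0.1228]
time: 53.35
t 53.4 ee [0.5867 0.3325 0.1226] R [[1.0, 0.04, 0.0], [0.04, -1.0, 0.0], [0.0, -0.0, -1.0]] F [ 1.2 -0.3 -0.4] w 0.039 g 61.3
units xyz [-0.04 -0.02  4.43] yaw 2.5
```

```bash
python3 -m creep '[{"fingers":-1,"x":-0.04,"y":0,"z":1,"roll":0},{"fingers":-1,"x":0,"y":0,"z":1,"roll":0},{"fingers":-1,"x":0,"y":0,"z":1,"roll":0},{"fingers":-1,"x":0,"y":0,"z":1,"roll":0},{"fingers":-1,"x":0,"y":0,"z":0.4,"roll":0}]' | sed -n 2,4p
python3 -m creep '[{"fingers":0.15,"x":0,"y":0,"z":0,"roll":0},{"fingers":0.15,"x":0,"y":0,"z":0,"roll":0},{"fingers":0.15,"x":0,"y":0,"z":-1,"roll":0},{"fingers":0.15,"x":0,"y":0,"z":-1,"roll":0},{"fingers":0.15,"x":0,"y":0,"z":-1,"roll":0}]' | sed -n 2,5p
python3 -m creep '[{"fingers":-0.4,"x":0,"y":0,"z":-1,"roll":0},{"fingers":-1,"x":-1,"y":0,"z":-1,"roll":0},{"fingers":-1,"x":-1,"y":0,"z":-1,"roll":0},{"fingers":-1,"x":-1,"y":0,"z":0,"roll":0},{"fingers":-1,"x":-1,"y":0,"z":0,"roll":0}]' |sed -n 2p
python3 -m creep '[{"fingers":-1,"x":-1,"y":0,"z":0,"roll":0},{"fingers":-1,"x":-1,"y":0,"z":0,"roll":0},{"fingers":-1,"x":-1,"y":0,"z":0,"roll":0},{"fingers":-1,"x":-1,"y":0,"z":0,"roll":0},{"fingers":-1,"x":-1,"y":0,"z":0,"roll":0}]' |sed -n 2p
python3 - <<'E'
from h import *
st(); v=V("side"); cv2.imwrite("pics/s14.png",cv2.resize(v.c[120:280,230:430],(700,560)))
E
```

```text
ee_pos: [0.5856, 0.3293, 0.0327]
orientation: [3.14, 0.065, -0.004]
contact_force: [0.5, -0.5, -0.6]
ee_pos: [0.5869, 0.3302, 0.0969]
orientation: [-3.14, -0.066, -0.003]
contact_force: [-0.5, 0.4, -0.4]
width: 0.0494
ee_pos: [0.5064, 0.3269, 0.1569]
ee_pos: [0.4062, 0.3227, 0.1561]
t 55.4 ee [0.4062 0.3227 0.1561] R [[1.0, 0.04, 0.0], [0.04, -1.0, 0.0], [0.0, -0.0, -1.0]] F [0.6 0.4 0.4] w 0.000 g 0.0
```

View pics/s14.png

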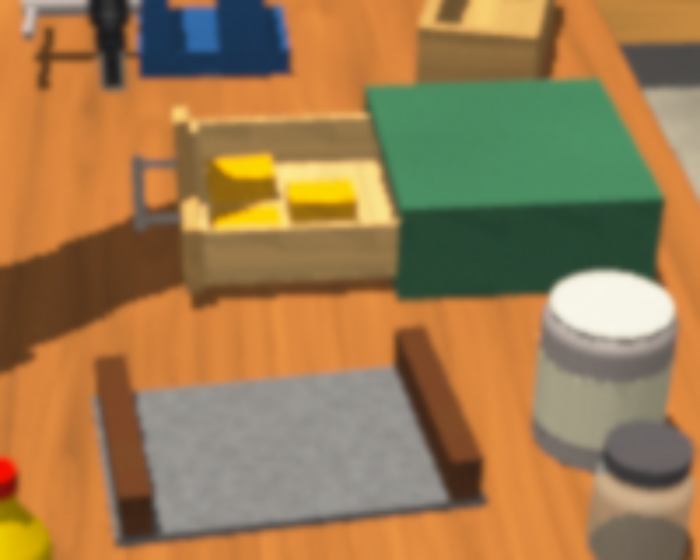

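All three blocks lie flat in the drawer, at (243,175), (322,195) and (250,215), and the felt is empty. Next I'll push the drawer shut with closed fingers against the bar.

```bash
python3 -m creep '[{"fingers":-1,"x":-1,"y":-0.15,"z":0,"roll":0},{"fingers":-1,"x":-0.4,"y":-0.15,"z":0,"roll":0},{"fingers":-1,"x":0,"y":0,"z":1,"roll":0},{"fingers":-1,"x":0,"y":0,"z":1,"roll":0},{"fingers":-1,"x":0,"y":0,"z":1,"roll":0}]' |sed -n 2p
python3 -m creep '[{"fingers":-1,"x":0,"y":0,"z":1,"roll":0},{"fingers":-1,"x":0,"y":0,"z":1,"roll":0},{"fingers":-1,"x":0,"y":0,"z":0.7,"roll":0},{"fingers":-1,"x":0.3,"y":0,"z":0,"roll":0},{"fingers":-1,"x":0.5,"y":0,"z":0,"roll":0}]' |sed -n 2,4p
python3 -m creep '[{"fingers":-1,"x":0.6,"y":0,"z":0,"roll":0},{"fingers":-1,"x":0.6,"y":0,"z":0,"roll":0},{"fingers":-1,"x":0.6,"y":0,"z":0,"roll":0},{"fingers":-1,"x":0.6,"y":0,"z":0,"roll":0},{"fingers":-1,"x":0.6,"y":0,"z":0,"roll":0}]' |sed -n 2,4p
python3 -m creep '[{"fingers":-1,"x":0.6,"y":0,"z":0,"roll":0},{"fingers":-1,"x":0.6,"y":0,"z":0,"roll":0},{"fingers":-1,"x":0.6,"y":0,"z":0,"roll":0},{"fingers":-1,"x":0.6,"y":0,"z":0,"roll":0},{"fingers":-1,"x":0.6,"y":0,"z":0,"roll":0}]' |sed -n 2,4p
python3 -m creep '[{"fingers":-1,"x":0.6,"y":0,"z":0,"roll":0},{"fingers":-1,"x":0.6,"y":0,"z":0,"roll":0},{"fingers":-1,"x":0.6,"y":0,"z":0,"roll":0},{"fingers":-1,"x":0.4,"y":0,"z":0,"roll":0},{"fingers":-1,"x":0,"y":0,"z":0,"roll":0}]' |sed -n 2,4p
```

```text
ee_pos: [0.3792, 0.3278, 0.0949]
ee_pos: [0.3953, 0.3284, 0.0414]
orientation: [-3.141, -0.066, -0.001]
contact_force: [0.2, -0.1, -0.1]
ee_pos: [0.4554, 0.3304, 0.0408]
orientation: [3.141, 0.066, 0.0]
contact_force: [-1.4, -0.2, 1.1]
ee_pos: [0.5151, 0.333, 0.0406]
orientation: [3.141, 0.066, -0.0]
contact_force: [-1.7, -1.2, -0.4]
ee_pos: [0.5593, 0.3349, 0.0407]
orientation: [-3.14, -0.065, -0.002]
contact_force: [-0.9, -0.4, 0.1]
```

Pushing gently on until it stops.

```bash
python3 -m creep '[{"fingers":-1,"x":0.3,"y":0,"z":0,"roll":0},{"fingers":-1,"x":0.3,"y":0,"z":0,"roll":0},{"fingers":-1,"x":0.2,"y":0,"z":0,"roll":0},{"fingers":-1,"x":0,"y":0,"z":0,"roll":0}]' |sed -n 2,4p
python3 -m creep '[{"fingers":-1,"x":0.2,"y":0,"z":0,"roll":0},{"fingers":-1,"x":0.1,"y":0,"z":0,"roll":0},{"fingers":-1,"x":0,"y":0,"z":0,"roll":0}]' |sed -n 2,4p
```

```text
ee_pos: [0.5718, 0.3354, 0.0404]
orientation: [3.139, 0.066, -0.01]
contact_force: [-14.4, -1.9, 7.5]
ee_pos: [0.5722, 0.3354, 0.0402]
orientation: [3.136, 0.067, -0.029]
contact_force: [-47.1, -4.3, 28.9]
```

It has stopped hard at 47 N. I'll retreat and check.

```bash
python3 -m creep '[{"fingers":-1,"x":-1,"y":0,"z":0,"roll":0},{"fingers":-1,"x":-1,"y":0,"z":0,"roll":0},{"fingers":-1,"x":-1,"y":0,"z":-0.5,"roll":0},{"fingers":-1,"x":-1,"y":0,"z":-1,"roll":0},{"fingers":-1,"x":-1,"y":0,"z":-1,"roll":0}]' |sed -n 2p
python3 -m creep '[{"fingers":-1,"x":-1,"y":0,"z":-1,"roll":0},{"fingers":-1,"x":-1,"y":0,"z":-1,"roll":0},{"fingers":-1,"x":-1,"y":0,"z":-1,"roll":0},{"fingers":-1,"x":0,"y":0,"z":0,"roll":0},{"fingers":-1,"x":0,"y":0,"z":0,"roll":0}]' |sed -n 2p
python3 - <<'E'
from h import *
st(); v=V("top"); C=v.cloud()
for c in (165,180): print([(round(float(C[r,c,0]),3),round(float(C[r,c,2]),3)) for r in range(209,246,3)])
w=V("side"); cv2.imwrite("pics/end.png",w.c)
E
```

```text
ee_pos: [0.4796, 0.3316, 0.0912]
ee_pos: [0.4208, 0.3294, 0.1511]
t 59.6 ee [0.4208 0.3294 0.1511] R [[1.0, 0.04, 0.0], [0.04, -1.0, 0.0], [0.0, -0.0, -1.0]] F [-0.4  0.   0.7] w -0.000 g 0.0
[(0.655, 0.088), (0.647, 0.088), (0.638, 0.091), (0.633, 0.072), (0.624, 0.073), (0.622, 0.038), (0.62, -0.005), (0.61, 0.002), (0.602, 0.001), (0.593, -0.001), (0.584, 0.0), (0.575, 0.002), (0.567, 0.0)]
[(0.655, 0.084), (0.646, 0.09), (0.638, 0.087), (0.631, 0.079), (0.623, 0.078), (0.622, 0.035), (0.619, 0.001), (0.61, -0.001), (0.601, 0.003), (0.584, 0.056), (0.584, -0.005), (0.575, 0.001), (0.567, -0.006)]
```

View pics/end.png

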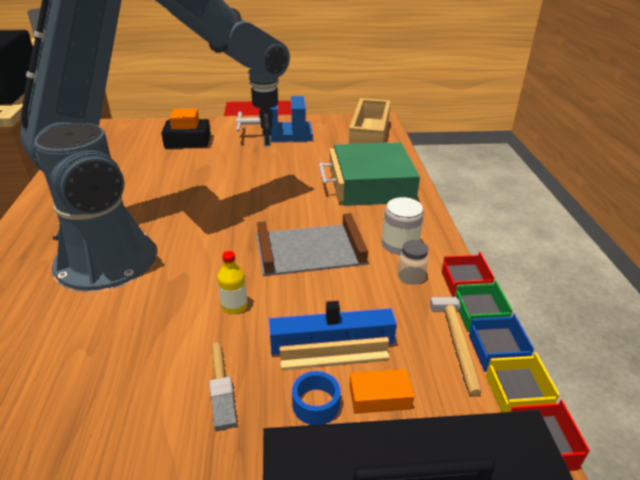

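The drawer's front sits flush against the cabinet; its face went from 0.456 to 0.622, the full 0.166 m. The mould stands in its rack at (333,328), the bystanders are in place and the arm is clear.

```bash
python3 -c "from plant import finish_job; print(finish_job())"
```

```text
the job is handed in; nothing more can be done
None
```

I handed the job in and got no verdict back; the last images show the drawer pushed shut with all three wax blocks inside, the empty mould upright in its rack, and the other things where they were.

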